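Set out the tasting trays on the serving counter

TASK

Set out the two tasting trays for opening. On the wood-lined tray stand the red-capped jar on the spot nearer the robot and the yellow-capped jar behind it on the far spot; on the white marble-lined tray stand the white bowl on the near spot with the wooden lid seated on top of it, and the green-capped jar behind it on the far spot. Everything stands upright and centred on its spot; knock nothing over, and leave the blue-capped jar and the brass bell where they are.

Things in the scene. Friction and masses are not known exactly. Their poses are not given: they have to be found in the camera images.
- tray_wood: Black-framed tray with light wood liner, fixed, 200 (x) by 116 (y) mm. Origin: centre of its underside, on the counter; x points along it, away from the robot (within 15 degrees), z up. Liner top 8 mm above the origin; frame 12 mm wide, 14 mm high. Two dark round spots 68 mm across: the near one (nearer the robot) centred at x = -45 mm, the far one at x = +45 mm, y = 0.
- tray_marble: Black-framed tray with white marble liner, fixed, 200 (x) by 116 (y) mm. Origin: centre of its underside, on the counter; x points along it, away from the robot (within 15 degrees), z up. Liner top 8 mm above the origin; frame 12 mm wide, 14 mm high. Two dark round spots 68 mm across: the near one (nearer the robot) centred at x = -45 mm, the far one at x = +45 mm, y = 0.
- jar_red: Closed round preserve jar with a red screw cap, dark red contents and a white band round its side; 48 mm diameter, 75 mm high, straight-sided, upright, about 0.2 kg. Origin: centre of its underside, z up. Loose, on the counter at the start.
- jar_yellow: Closed round preserve jar with a yellow screw cap, amber contents and a white band round its side; 48 mm diameter, 75 mm high, straight-sided, upright, about 0.2 kg. Origin: centre of its underside, z up. Loose, on the counter at the start.
- jar_green: Closed round preserve jar with a green screw cap, olive green contents and a white band round its side; 48 mm diameter, 75 mm high, straight-sided, upright, about 0.2 kg. Origin: centre of its underside, z up. Loose, on the counter at the start.
- jar_blue: Closed round preserve jar with a blue screw cap, dark purple contents and a white band round its side; 48 mm diameter, 75 mm high, straight-sided, upright, about 0.2 kg. Origin: centre of its underside, z up. Loose on the counter; not part of the job, to be left alone.
- bowl: White straight-sided round ceramic bowl (ramekin), open at the top: 60 mm outer diameter, 45 mm high, wall 4 mm (mouth 52 mm), about 0.16 kg. Origin: centre of its underside, z up. Loose, upright on the counter at the start.
- lid: Round wooden lid of the bowl, 50 g, loose on the counter, right way up. From below: a plug 44 mm across, 5 mm high, that drops into the bowl's mouth; a disc 64 mm across, 6 mm thick; a darker round knob 18 mm across, 22 mm high (top at 33 mm). Origin: centre of the plug's underside, z up; seated, it lies 40 mm above the bowl's origin.
- bell: Brass counter bell on a black foot, 72 mm diameter, 47 mm high, standing loose beyond the trays; to be left alone. Origin: centre of its underside.

How it is judged:
By the outcome, as a careful person would: the job done as asked, in the order asked, and still so for the second after the job is handed in, with the robot touching nothing.
It also fails if it takes over 131 s, if anything falls off the work surface, if the arm or the gripper's body presses on something with over 40 N, if the wrist force passes 120 N, or if a joint passes its speed limit or range.

ROBOT

A 6-joint arm with a two-finger parallel gripper is mounted at the origin on the work surface. World frame = base frame: x ahead of the robot, y to its left, z up, the work surface at z = 0. Lengths are in m, angles in rad, forces in N, time in s.
With the tool pointing down it reaches from about 0.375 to 0.9 m from the base axis. Payload 3.1 kg.
Tool frame: the origin (TCP) lies midway between the tips of the shut fingers; the grasp point (between the pads) lies 19 mm behind it; z points along the fingers, y is the line along which they close (so a half turn about z gives the same grasp; the last joint's range is limited). The gripper opens to 85 mm and grips with 20 to 120 N. Pads are 22 mm wide; open, the fingers measure 114 mm over their backs; the gripper's body (76 mm by 85 mm) begins 54 mm behind the grasp point. The pads swing forward as they close: fully open they stand 13 mm farther back than shut.
Start: joints at [-1.442, 0.527, 1.433, -0, 1.181, -0.178], TCP at [0.189, -0.596, 0.195] pointing down, gripper open.
Joint ranges: [-3.08, 3.08], [-0.75, 2.2], [0.22, 2.44], [-1.43, 4.57], [0, 2.65], [-2.85, 2.85]. Speed limits (rad/s): [2.79, 2.79, 3.14, 3.14, 3.14, 3.14].

INTERFACE

Orientations are given as a unit quaternion [w, x, y, z].
In Python, from bench import r, imaging gives the robot as it stands. The module is installed in compiled form; this text tells all that it offers.
- The arm moves only by the shell command python3 -m creep 'ROWS' [FORCE]. ROWS is a JSON object of lists of equal length, an entry for each row: "claw": the opening, from -1 (shut) to 1 (fully open); "offset": the shift along the tool's x, y, z in cm, a list of three; "spin": the turn about the tool's z in degrees. A call has 1 to 20 rows; each row shifts and turns the commanded pose from where the row before left it, along the tool's axes as they then stand; what a row does not reach is not made up. A row lasts 1/12 s, in which the tool goes at most 41.7 mm and 7.16 degrees, less where a joint would pass 70% of its speed; a pose out of reach is approached as far as the arm can. A call is refused whole if a number of a shift passes 4.17 or a number of a turn 7.16, either way. A call with a gripper value outside its range is refused whole. The fingers move at their own pace and stop on an object; FORCE is the grip in N (left out, the last holds). Time passes only in rows, so rows that do not move let the fingers close. It gives the time, the measured TCP pose, the force, the opening and the grip force at its end, in the units of the state.
- r.state(): the state, without advancing time (a new reading comes with each control period).
- imaging.read_camera(name): name is "scene" or "top" or "wrist"; returns a dict with "frame" (420x560x3 uint8, red, green, blue), "mtx" (3x3 intrinsics, pixels), "R" (3x3) and "t" (3): a world point X has camera coordinates R X + t. Camera axes: x right, y down, z forward; pixel columns grow to the right and rows downward; lengths in m; the calibration is good to about 2 mm. A picture is of the moment at which its call begins. There is no depth.
- r.hand_in(): hands the job in; it is judged then, once.
The state is a dict: "time_s": time; "qpos": joint angles; "qd": joint speeds; "joint_torque": joint torques, N m; "eef_pos": TCP position; "tool_rot": TCP orientation; "ft_force": force on the tool from outside, world axes, zero at the start; "wrist_torque": the same for the moment, N m; "width": finger opening in m; "finger_force": force on a finger pad.
Only numpy, scipy, OpenCV 4.12 (cv2) and the standard library are available. Lean on these libraries where they do the work, as an engineer would, in place of code of your own. Each camera call takes 0.05 s, during which the arm holds its last target. There are 200 camera calls.

## Working session

There is one attempt and no reset: what is moved stays moved. The work goes in short steps, Python scripts to look and compute and a shell command to move; the robot and the scene stay as the last step left them, time stands still between calls to the robot, and variables do not carry over. Pictures are saved under pics/ and viewed, at most 14 in all, crops included, and the job is handed in when it is done.

```bash
mkdir -p pics; ls
python3 - <<'E'
from bench import r, imaging
import cv2,numpy as np
for n in ("scene","top"):
    c=imaging.read_camera(n); cv2.imwrite(f"pics/{n}0.png",c["frame"][:,:,::-1]); print(n,c["mtx"].round(1).tolist(),c["R"].round(3).tolist(),c["t"].round(3).tolist())
    np.savez(f"{n}0.npz",**c)
s=r.state(); print(s)
E
```

```text
pics
scene [[539.9, 0.0, 273.9], [0.0, 539.9, 201.5], [0.0, 0.0, 1.0]] [[0.355, 0.935, 0.011], [0.73, -0.269, -0.628], [-0.584, 0.231, -0.778]] [-0.227, -0.398, 1.789]
top [[403.7, 0.0, 280.2], [0.0, 403.7, 204.9], [0.0, 0.0, 1.0]] [[-0.03, -1.0, -0.007], [-0.995, 0.03, -0.097], [0.097, 0.004, -0.995]] [0.028, 0.595, 0.913]
{'time_s': 0.1, 'qpos': array([-1.44249599e+00,  5.28354832e-01,  1.43377882e+00, -2.39164974e-05,
        1.18138294e+00, -1.78498152e-01]), 'qd': array([ 0.00111926,  0.00044427, -0.00276302, -0.00041552, -0.001066  ,
        0.00217313]), 'joint_torque': array([-2.58423788e-04, -4.43306029e+01, -1.78585982e+01, -2.45389601e-04,
        3.86364263e-03, -4.81742006e-06]), 'eef_pos': array([ 0.18868493, -0.59509392,  0.19414134]), 'tool_rot': array([-9.61944126e-04,  9.88256237e-01,  1.52802765e-01,  1.30867472e-05]), 'ft_force': array([-0.10973358,  0.65820425, -0.89239679]), 'wrist_torque': array([ 0.04623299, -0.00522887, -0.02377728]), 'finger_force': 0.0, 'width': 0.08534236847777801}
```

View pics/scene0.png

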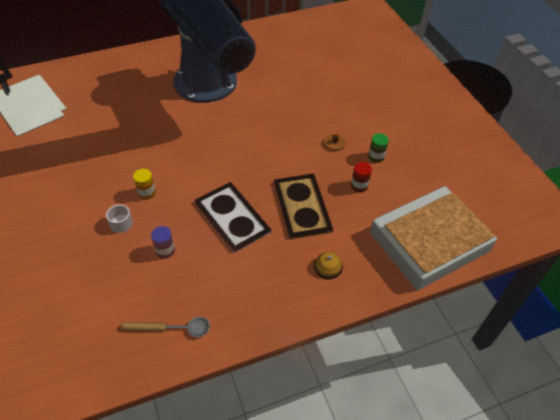

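View pics/top0.png

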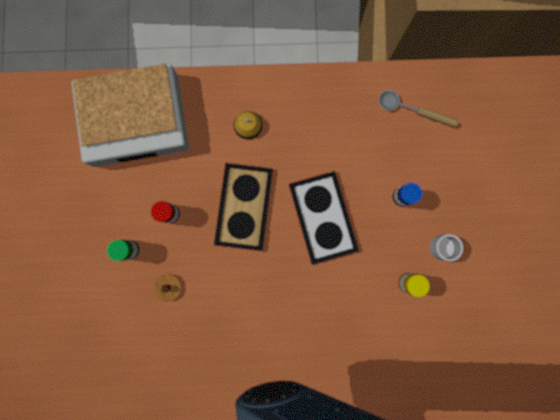

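The scene view shows yellow, bowl and blue on its left, lid, green and red on its right. In the top view (x up, y left): red cap (163,212), green (120,250), lid (169,288), yellow (417,286), bowl (448,247), blue (410,195). The wood spots are at (241,225) and (246,187), the marble spots at (328,235) and (318,199).

```bash
cat > h.py <<'E'
import numpy as np, cv2
def cast(c,uv,z):
    C=-c["R"].T@c["t"]; d=c["R"].T@np.linalg.inv(c["mtx"])@np.r_[uv,1]
    return C+d*(z-C[2])/d[2]
def tri(c1,u1,c2,u2):
    P=[c["mtx"]@np.c_[c["R"],c["t"]] for c in(c1,c2)]
    X=cv2.triangulatePoints(P[0],P[1],np.float64(u1).reshape(2,1),np.float64(u2).reshape(2,1))[:,0]; return X[:3]/X[3]
def proj(c,X):
    p=c["mtx"]@(c["R"]@np.asarray(X,float)+c["t"]); return p[:2]/p[2]
# HSV (opencv) ranges of the caps
RNG=dict(red=[(0,170,60),(5,255,255)],yellow=[(24,150,90),(32,255,255)],green=[(50,120,40),(80,255,255)],blue=[(110,120,60),(130,255,255)])
def mask(f,lo,hi): return cv2.inRange(cv2.cvtColor(f,cv2.COLOR_RGB2HSV),np.array(lo),np.array(hi))
def blobs(m,amin=25,amax=1e9,near=None,rad=1e9):
    n,_,st,ce=cv2.connectedComponentsWithStats(m); o=[(st[i,4],ce[i],st[i,:4]) for i in range(1,n) if amin<=st[i,4]<=amax]
    if near is not None: o=[b for b in o if np.hypot(*(b[1]-near))<rad]
    return sorted(o,key=lambda b:-b[0])
E
python3 - <<'E'
from h import *
S=dict(np.load("scene0.npz"));T=dict(np.load("top0.npz"))
np.set_printoptions(precision=4,suppress=True)
for k,(lo,hi) in RNG.items():
    b=[blobs(mask(c["frame"],lo,hi),20)[:3] for c in (T,S)]
    for q in b: print(k,[(int(x[0]),x[1].round(1).tolist()) for x in q])
    if all(b): print("   tri",tri(T,b[0][0][1],S,b[1][0][1]),"cast74",cast(T,b[0][0][1],.073))
# spots
for name,tp,sp in [("wood_near",(241,225),(299,192)),("wood_far",(246,187),(306,217)),("marb_near",(328,235),(223,204)),("marb_far",(318,199),(242,226))]:
    u=[]
    for c,p in((T,tp),(S,sp)):
        m=(c["frame"].max(2)<50).astype(np.uint8)*255
        b=blobs(m,50,1500,p,8); u.append(b[0][1] if b else None)
    print(name,u, tri(T,u[0],S,u[1]) if all(x is not None for x in u) else '', cast(T,u[0],.008) if u[0] is not None else '')
# bowl & lid & pixels
for c,p in((T,(448,247)),(S,(119,218)),(T,(169,288)),(S,(335,142))):
    hsv=cv2.cvtColor(c["frame"],cv2.COLOR_RGB2HSV); print(hsv[p[1],p[0]-14:p[0]+15:4].tolist())
E
```

```text
red [(333, [161.5, 211.1])]
red [(255, [362.3, 170.0])]
   tri [0.586  0.2758 0.0652] cast74 [0.5857 0.2749 0.073 ]
yellow [(433, [417.4, 285.1])]
yellow [(207, [142.4, 175.9])]
   tri [ 0.4064 -0.2854  0.069 ] cast74 [ 0.4072 -0.2832  0.073 ]
green [(387, [118.7, 249.8])]
green [(606, [552.3, 284.3]), (174, [554.2, 175.3]), (166, [379.7, 140.0])]
   tri [ 0.6196  1.3551 -1.3404] cast74 [0.5029 0.3697 0.073 ]
blue [(78, [409.0, 193.5])]
blue [(211, [160.7, 234.2]), (94, [544.5, 298.4])]
   tri [ 0.6079 -0.2825  0.0665] cast74 [ 0.6084 -0.2771  0.073 ]
wood_near [array([240.6157, 224.9569]), array([298.1438, 191.7637])] [0.5526 0.1048 0.0064] [0.553  0.1061 0.008 ]
wood_far [array([245.6996, 187.6774]), array([306.0988, 217.3832])] [0.6417 0.0908 0.0064] [0.642  0.0921 0.008 ]
marb_near [array([328.256 , 235.1071]), array([222.8173, 204.0664])] [ 0.5223 -0.1025  0.0062] [ 0.5227 -0.101   0.008 ]
marb_far [array([317.5784, 198.8045]), array([240.9789, 226.1596])] [ 0.6096 -0.0804  0.0069] [ 0.6099 -0.0791  0.008 ]
[[165, 4, 116], [135, 3, 149], [165, 4, 128], [120, 5, 155], [120, 6, 175], [170, 6, 136], [168, 11, 117], [15, 7, 149]]
[[10, 151, 118], [9, 25, 132], [8, 14, 151], [173, 28, 119], [5, 26, 116], [10, 20, 154], [4, 32, 120], [9, 162, 153]]
[[16, 174, 136], [13, 163, 133], [13, 168, 73], [8, 143, 66], [17, 197, 83], [15, 177, 95], [16, 177, 114], [10, 159, 104]]
[[10, 181, 121], [13, 196, 112], [14, 208, 81], [10, 158, 58], [12, 196, 91], [13, 187, 127], [12, 181, 137], [10, 179, 151]]
```

```bash
cat >> h.py <<'E'
def plan(x,y,z,yaw=None):
    "tool-axes shift (cm) and spin (deg) from the present pose"
    from bench import r
    s=r.state(); w,a,b,c=s["tool_rot"]; from scipy.spatial.transform import Rotation as Ro
    R=Ro.from_quat([a,b,c,w]).as_matrix(); d=R.T@(np.array([x,y,z])-s["eef_pos"])*100
    yw=np.degrees(np.arctan2(R[1,0],R[0,0]))
    n=np.linalg.norm(d)/4
    print("to",np.round([x,y,z],4),"shift cm",d.round(2),"min rows",n.round(1),"yaw",yw.round(1),"spin",None if yaw is None else round(yw-yaw,1),"tilt z",R[:,2].round(3),"t",s["time_s"],"F",s["ft_force"].round(1),"w",round(s["width"],4),"ff",round(s["finger_force"],1),"pos",s["eef_pos"].round(4))
E
python3 - <<'E'
from h import *
T=dict(np.load("top0.npz"));print(cast(T,(448,247),.04))
plan(.40,-.31,.26)
E
```

```text
[ 0.48699813 -0.36874561  0.04      ]
to [ 0.4  -0.31  0.26] shift cm [ 28.76 -20.81  -6.54] min rows 9.0 yaw 17.6 spin None tilt z [-0.     0.002 -1.   ] t 0.1 F [-0.1  0.7 -0.9] w 0.0853 ff 0.0 pos [ 0.1887 -0.5951  0.1941]
```

```bash
python3 -m creep '{"claw":[1,1,1,1,1,1,1,1,1,1,1,1],"offset":[[2.6,-1.9,-0.6],[2.6,-1.9,-0.6],[2.6,-1.9,-0.6],[2.6,-1.9,-0.6],[2.6,-1.9,-0.6],[2.6,-1.9,-0.6],[2.6,-1.9,-0.6],[2.6,-1.9,-0.6],[2.6,-1.9,-0.6],[2.6,-1.9,-0.6],[2.6,-1.9,-0.6],[0,0,0]],"spin":[0,0,0,0,0,0,0,0,0,0,0,0]}' 40
python3 - <<'E'
from h import *; from bench import imaging
c=imaging.read_camera("wrist"); cv2.imwrite("pics/w1.png",c["frame"][:,:,::-1]); np.savez("w1.npz",**c)
print(-c["R"].T@c["t"],c["R"].T[:,2],c["R"].T[:,1],c["mtx"][0,0])
for p in [(.4065,-.285,.075),(.487,-.3687,.045)]: print(proj(c,p))
plan(.4,-.31,.26)
E
```

```text
time_s: 1.1
eef_pos: [0.4008, -0.3056, 0.2618]
tool_rot: [-0.001, 0.988, 0.155, 0.001]
ft_force: [-0.4, 0.1, -0.1]
width: 0.0856
finger_force: 0.0
[ 0.46721373 -0.28324362  0.44122684] [-0.25996287 -0.08452072 -0.96191244] [-0.91545598 -0.29532399  0.27335707] 349.44658977809104
[265.53317346 167.08555159]
[361.33917205 116.58295101]
to [ 0.4  -0.31  0.26] shift cm [-0.02  0.22  0.14] min rows 0.1 yaw 17.8 spin None tilt z [ 0.  0. -1.] t 1.15 F [-0.2 -0.1 -0.9] w 0.0851 ff 0.0 pos [ 0.3995 -0.3078  0.2614]
```

View pics/w1.png

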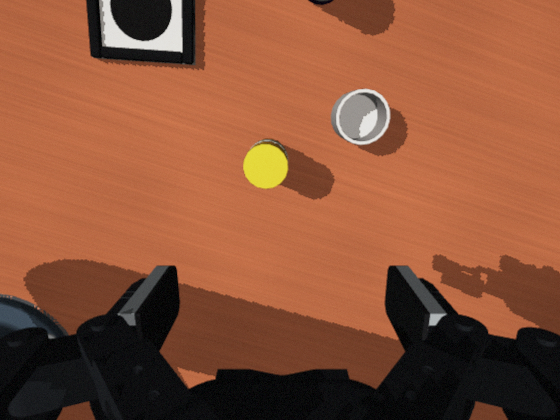

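The wrist picture shows the yellow cap at (266,166), bowl rim at (361,116) and the marble near spot at (140,10, clipped). The predictions agree.

```bash
cat >> h.py <<'E'
def cap(c,k,z=.075,near=None,rad=80):
    b=blobs(mask(c["frame"],*RNG[k]),100,1e9,near,rad)
    if not b: return None
    m=mask(c["frame"],*RNG[k]); cs=cv2.findContours(m,cv2.RETR_EXTERNAL,cv2.CHAIN_APPROX_NONE)[0]
    e=cv2.fitEllipse(cv2.convexHull(max(cs,key=cv2.contourArea))); return b[0][1],e[0],e[1],cast(c,e[0],z)
def rim(c,near,rad=40,vmin=170):
    h=cv2.cvtColor(c["frame"],cv2.COLOR_RGB2HSV); m=((h[...,1]<45)&(h[...,2]>vmin)).astype(np.uint8)*255
    k=np.zeros_like(m); cv2.circle(k,tuple(int(v) for v in near),rad,255,-1)
    p=cv2.findNonZero(m&k); e=cv2.fitEllipse(cv2.convexHull(p)); return e
E
python3 - <<'E'
from h import *
np.set_printoptions(precision=4,suppress=True)
c=dict(np.load("w1.npz"));T=dict(np.load("top0.npz"));S=dict(np.load("scene0.npz"))
o=cap(c,"yellow");print(o)
for n,v in(("T",T),("S",S)): print(n,tri(c,o[1],v,blobs(mask(v["frame"],*RNG["yellow"]))[0][1]))
h=cv2.cvtColor(c["frame"],cv2.COLOR_RGB2HSV); print(h[117,325:396:3,1:].tolist())
e=rim(c,(361,116));print(e,cast(c,e[0],.045))
f=rim(T,(448,247),22,130);g=rim(S,(119,218),18,130);print(f,g,tri(c,e[0],T,f[0]),tri(c,e[0],S,g[0]),cast(T,f[0],.045))
plan(.586,.275,.22)
E
```

```text
(array([265.2171, 165.5851]), (265.192626953125, 165.5494384765625), (44.0255012512207, 44.66736602783203), array([ 0.4079, -0.2842,  0.075 ]))
T [ 0.407  -0.2842  0.0697]
S [ 0.4071 -0.2855  0.0702]
[[163, 186], [158, 190], [56, 140], [13, 133], [6, 230], [15, 139], [15, 154], [15, 153], [14, 151], [12, 153], [15, 151], [17, 151], [13, 152], [6, 228], [7, 228], [4, 228], [4, 230], [6, 228], [15, 133], [14, 132], [16, 131], [7, 229], [163, 114], [162, 118]]
((362.4983825683594, 116.268798828125), (53.11114501953125, 56.405128479003906), 31.325153350830078) [ 0.4877 -0.3698  0.045 ]
((449.19464111328125, 247.36976623535156), (26.03951072692871, 27.598224639892578), 118.1667709350586) ((117.66934204101562, 213.74517822265625), (17.109107971191406, 23.075302124023438), 76.74930572509766) [ 0.4869 -0.3693  0.0459] [ 0.4876 -0.3717  0.0424] [ 0.4862 -0.3694  0.045 ]
to [0.586 0.275 0.22 ] shift cm [ 35.61 -49.76   4.15] min rows 15.3 yaw 17.8 spin None tilt z [ 0.  0. -1.] t 1.15 F [-0.2 -0.1 -0.9] w 0.0851 ff 0.0 pos [ 0.3995 -0.3078  0.2614]
```

```bash
python3 -m creep '{"claw":[1,1,1,1,1,1,1,1,1,1,1,1,1,1,1,1,1,1],"offset":[[1.8,-3,0.1],[1.8,-3,0.1],[1.8,-3,0.1],[1.8,-3,0.1],[1.8,-3,0.1],[1.8,-3,0.1],[1.8,-3,0.1],[1.8,-3,0.1],[1.8,-3,0.1],[1.8,-3,0.1],[1.8,-3,0.1],[1.8,-3,0.1],[1.8,-3,0.1],[1.8,-3,0.1],[1.8,-3,0.1],[1.8,-3,0.1],[1.8,-3,0.1],[0,0,0]],"spin":[0,0,0,0,0,0,0,0,0,0,0,0,0,0,0,0,0,0]}'
python3 - <<'E'
from h import *; from bench import imaging
np.set_printoptions(precision=4,suppress=True)
c=imaging.read_camera("wrist"); cv2.imwrite("pics/w2.png",c["frame"][:,:,::-1]); np.savez("w2.npz",**c)
T=dict(np.load("top0.npz"))
for k in("red","green"):
    o=cap(c,k,.075,(280,210),300);print(k,o); 
    if o: print(tri(c,o[1],T,blobs(mask(T["frame"],*RNG[k]))[0][1]))
plan(.586,.275,.1)
E
```

```text
time_s: 2.65
eef_pos: [0.5376, 0.2729, 0.243]
tool_rot: [-0.001, 0.988, 0.155, 0.001]
ft_force: [0.3, 0.6, 0.5]
width: 0.0853
finger_force: 0.0
red (array([294.3034, 133.1703]), (294.3211669921875, 133.11573791503906), (48.52751159667969, 49.16178512573242), array([0.5867, 0.2768, 0.075 ]))
[0.5863 0.2765 0.0677]
green (array([179.9228, 182.0307]), (180.0101776123047, 181.8972930908203), (47.196502685546875, 49.438873291015625), array([0.5055, 0.3717, 0.075 ]))
[0.5027 0.3737 0.064 ]
to [0.586 0.275 0.1  ] shift cm [ 4.86  1.03 14.28] min rows 3.8 yaw 17.8 spin None tilt z [-0. -0. -1.] t 2.7 F [-0.6 -0.9 -0.5] w 0.0857 ff 0.0 pos [0.5367 0.27   0.2429]
```

View pics/w2.png

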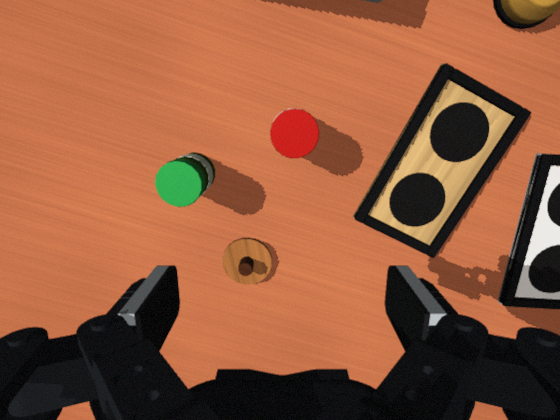

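The wrist picture shows red at (294,133), green (180,182), the lid disc at (247,261), and the wood spots at (418,199) and (460,131). All are clear of one another.

Run:
```python
from h import *
np.set_printoptions(precision=4,suppress=True)
c=dict(np.load("w2.npz"));T=dict(np.load("top0.npz"))
m=(c["frame"].max(2)<45).astype(np.uint8)*255
for p,t in(((418,199),(240.6,225)),((460,131),(245.7,187.7))):
    cs=[k for k in cv2.findContours(m,cv2.RETR_LIST,cv2.CHAIN_APPROX_NONE)[0] if cv2.contourArea(k)>800]
    e=min((cv2.fitEllipse(k) for k in cs),key=lambda e:np.hypot(e[0][0]-p[0],e[0][1]-p[1])); print(e,cast(c,e[0],.008),tri(c,e[0],T,t))
h=cv2.cvtColor(c["frame"],cv2.COLOR_RGB2HSV)
for row in (250,266): print(h[row,214:284:4].tolist())
print("col",h[230:292:4,258].tolist())
plan(.5865,.2768,.10);plan(.5865,.2768,.03)
```

```text
((417.0104675292969, 199.2987518310547), (49.17496871948242, 55.35935592651367), 55.443809509277344) [0.554  0.1055 0.008 ] [0.5534 0.1059 0.0086]
((459.1995544433594, 131.7779541015625), (52.750328063964844, 61.059425354003906), 42.951148986816406) [0.6433 0.0917 0.008 ] [0.6425 0.092  0.0085]
[[9, 159, 199], [9, 158, 205], [10, 159, 208], [13, 164, 174], [13, 174, 157], [13, 165, 176], [13, 163, 177], [13, 166, 177], [13, 169, 166], [13, 165, 182], [14, 169, 184], [13, 163, 183], [13, 170, 181], [14, 169, 186], [10, 163, 128], [9, 165, 151], [10, 158, 205], [10, 159, 205]]
[[10, 157, 205], [10, 163, 197], [11, 162, 197], [13, 167, 183], [13, 166, 180], [13, 168, 162], [13, 169, 125], [9, 176, 81], [9, 165, 88], [10, 154, 71], [13, 168, 109], [13, 171, 118], [13, 170, 111], [13, 163, 136], [13, 165, 176], [9, 167, 133], [10, 156, 206], [10, 157, 210]]
col [[10, 157, 201], [10, 158, 202], [10, 160, 211], [13, 169, 154], [14, 170, 176], [13, 163, 183], [14, 164, 188], [13, 163, 193], [13, 169, 119], [13, 171, 118], [13, 169, 115], [13, 167, 163], [13, 165, 184], [12, 168, 150], [9, 158, 206], [10, 154, 212]]
to [0.5865 0.2768 0.1   ] shift cm [ 4.96  0.87 14.28] min rows 3.8 yaw 17.8 spin None tilt z [-0. -0. -1.] t 2.7 F [-0.6 -0.9 -0.5] w 0.0857 ff 0.0 pos [0.5367 0.27   0.2429]
to [0.5865 0.2768 0.03  ] shift cm [ 4.97  0.87 21.28] min rows 5.5 yaw 17.8 spin None tilt z [-0. -0. -1.] t 2.7 F [-0.6 -0.9 -0.5] w 0.0857 ff 0.0 pos [0.5367 0.27   0.2429]
```

```bash
python3 -m creep '{"claw":[1,1,1,1,1,1,1,1,1,1],"offset":[[1.5,0.2,2.5],[1.5,0.2,2.5],[1,0.2,2.5],[1,0.2,2.5],[0,0,3],[0,0,3],[0,0,2.6],[0,0,2],[0,0,0.6],[0,0,0]],"spin":[0,0,0,0,0,0,0,0,0,0]}'
python3 - <<'E'
from h import *; from bench import r,imaging
p=[]
for i in range(5): imaging.read_camera("wrist"); p.append(r.state()["eef_pos"])
print(np.round(p,4),np.mean(p,0),np.std(p,0))
E
```

```text
time_s: 3.53
eef_pos: [0.5846, 0.2735, 0.0298]
tool_rot: [0.001, 0.988, 0.152, -0.003]
ft_force: [0.3, -0.2, -0.2]
width: 0.0852
finger_force: 0.0
[[0.586  0.2743 0.0315]
 [0.587  0.2749 0.0328]
 [0.5875 0.2754 0.0335]
 [0.5877 0.2758 0.0339]
 [0.5875 0.276  0.0339]] [0.58714094 0.27527081 0.03312906] [0.00060448 0.00059613 0.00089238]
```

```bash
python3 -m creep '{"claw":[-1,-1,-1,-1,-1,-1,-1,-1],"offset":[[0,0,0],[0,0,0],[0,0,0],[0,0,0],[0,0,0],[0,0,0],[0,0,0],[0,0,0]],"spin":[0,0,0,0,0,0,0,0]}' 35; python3 -c "
from h import *; plan(.5535,.1057,.12); plan(.5535,.1057,.042)"
```

```text
time_s: 4.45
eef_pos: [0.5864, 0.2762, 0.0331]
tool_rot: [-0.0, 0.988, 0.153, 0.001]
ft_force: [-0.9, 0.4, 6.0]
width: 0.0452
finger_force: 35.0
to [0.5535 0.1057 0.12  ] shift cm [-8.28 15.26 -8.7 ] min rows 4.9 yaw 17.6 spin None tilt z [ 0.001  0.    -1.   ] t 4.45 F [-0.9  0.4  6. ] w 0.0452 ff 35.0 pos [0.5864 0.2762 0.0331]
to [0.5535 0.1057 0.042 ] shift cm [-8.29 15.26 -0.9 ] min rows 4.3 yaw 17.6 spin None tilt z [ 0.001  0.    -1.   ] t 4.45 F [-0.9  0.4  6. ] w 0.0452 ff 35.0 pos [0.5864 0.2762 0.0331]
```

```bash
python3 -m creep '{"claw":[-1,-1,-1,-1,-1,-1,-1,-1,-1,-1,-1,-1],"offset":[[0,0,-1.5],[0,0,-2],[-1.2,2.2,-1.5],[-1.7,3.2,0],[-1.7,3.2,0],[-1.7,3.2,0],[-1.3,2.2,0],[-0.7,1.2,0],[0,0,0],[0,0,0],[0,0,0],[0,0,0]],"spin":[0,0,0,0,0,0,0,0,0,0,0,0]}'; python3 -c "
from h import *; from bench import imaging
c=imaging.read_camera('wrist');np.savez('w3.npz',**c);cv2.imwrite('pics/w3.png',c['frame'][:,:,::-1])
plan(.5535,.1057,.041)"
```

```text
time_s: 5.45
eef_pos: [0.5533, 0.1073, 0.0819]
tool_rot: [-0.0, 0.988, 0.154, 0.0]
ft_force: [-0.9, 0.5, -2.3]
width: 0.0452
finger_force: 36.3
to [0.5535 0.1057 0.041 ] shift cm [-0.02  0.16  4.09] min rows 1.0 yaw 17.7 spin None tilt z [ 0.  0. -1.] t 5.5 F [-0.   0.4 -2. ] w 0.0453 ff 36.3 pos [0.5532 0.1073 0.0819]
```

View pics/w3.png

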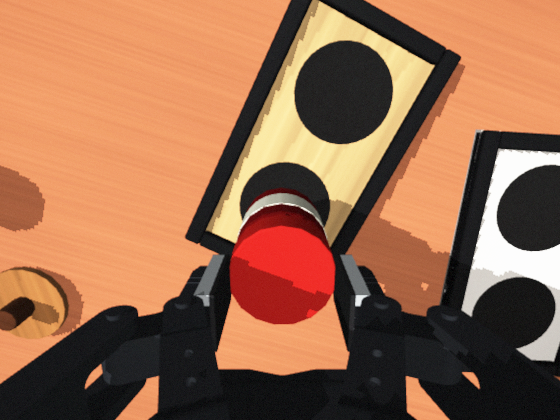

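The jar is held upright (cap at (283,275)), and the near spot lies below and behind it. I'll check the cap axis numerically before lowering.

```bash
cat >> h.py <<'E'
def spots(c,amin=2000):
    m=(c["frame"].max(2)<45).astype(np.uint8)*255; o=[]
    for k in cv2.findContours(m,cv2.RETR_LIST,cv2.CHAIN_APPROX_NONE)[0]:
        if cv2.contourArea(k)<amin: continue
        e=cv2.fitEllipse(k)
        if abs(cv2.contourArea(k)/(np.pi/4*e[1][0]*e[1][1])-1)<.04 and e[1][0]/e[1][1]>.75: o.append((np.round(e[0],1),cast(c,e[0],.008).round(4)))
    return o
E
python3 - <<'E'
from h import *
np.set_printoptions(precision=4,suppress=True)
c=dict(np.load("w3.npz")); print(cap(c,"red",.1245,(280,270),60)); print(spots(c))
E
```

```text
(array([281.4077, 268.2379]), (281.41461181640625, 266.87567138671875), (106.7308120727539, 118.7337417602539), array([0.5582, 0.1099, 0.1245]))
[(array([343.2,  92. ]), array([0.6436, 0.0925, 0.008 ]))]
```

Run:
```python
from h import *
np.set_printoptions(precision=4,suppress=True)
c=dict(np.load("w3.npz")); m=mask(c["frame"],*RNG["red"])
k=max(cv2.findContours(m,cv2.RETR_EXTERNAL,cv2.CHAIN_APPROX_NONE)[0],key=cv2.contourArea).reshape(-1,2)
print(cv2.boundingRect(k))
for y0 in (262,275,285):
    q=k[k[:,1]>y0].astype(float); A=np.c_[2*q,np.ones(len(q))]; s=np.linalg.lstsq(A,(q**2).sum(1),rcond=None)[0]
    print(s[:2],np.sqrt(s[2]+s[0]**2+s[1]**2),cast(c,s[:2],.1245))
X=np.array([.5535,.1073,.1245]); print([proj(c,X+.024*np.array([np.cos(a),np.sin(a),0])).round(0) for a in np.radians([17.7,107.7,197.7,287.7])])
```

```text
(229, 205, 107, 119)
[281.908  270.5812] 53.46691821123221 [0.5566 0.1092 0.1245]
[281.8897 269.4625] 54.34569819285975 [0.5571 0.1094 0.1245]
[281.8708 267.4501] 56.03434285328377 [0.558  0.1097 0.1245]
[array([284., 225.]), array([228., 278.]), array([284., 326.]), array([340., 278.])]
```

```bash
python3 -m creep '{"claw":[-1,-1,-1,-1,-1,-1,-1],"offset":[[0,0.1,1.2],[0,0.05,1.2],[0,0,1.0],[0,0,0.6],[0,0,0.15],[0,0,0],[0,0,0]],"spin":[0,0,0,0,0,0,0]}'; python3 -c "
from h import *; plan(.5535,.1057,.041)"
```

```text
time_s: 6.08
eef_pos: [0.5535, 0.1048, 0.0405]
tool_rot: [0.0, 0.988, 0.153, 0.0]
ft_force: [1.1, 0.5, -2.4]
width: 0.0449
finger_force: 41.9
to [0.5535 0.1057 0.041 ] shift cm [ 0.03 -0.09 -0.05] min rows 0.0 yaw 17.6 spin None tilt z [ 0. -0. -1.] t 6.0833 F [ 1.1  0.5 -2.4] w 0.0449 ff 41.9 pos [0.5535 0.1048 0.0405]
```

```bash
python3 -m creep '{"claw":[-1,-1,-1,-1],"offset":[[0,0,0.1],[0,0,0],[0,0,0],[0,0,0]],"spin":[0,0,0,0]}'; python3 -c "
from h import *; plan(.5535,.1057,.041)"
```

```text
time_s: 6.42
eef_pos: [0.5534, 0.1045, 0.0401]
tool_rot: [-0.0, 0.988, 0.153, 0.0]
ft_force: [-1.6, 0.3, 4.0]
width: 0.0455
finger_force: 42.5
to [0.5535 0.1057 0.041 ] shift cm [ 0.05 -0.11 -0.09] min rows 0.0 yaw 17.6 spin None tilt z [ 0.  0. -1.] t 6.4167 F [-1.6  0.3  4. ] w 0.0455 ff 42.5 pos [0.5534 0.1045 0.0401]
```

```bash
python3 -m creep '{"claw":[1,1,1,1,1,1,1,1,1,1],"offset":[[0,0,0],[0,0,0],[0,0,0],[0,0,0],[0,0,0],[0,0,-1],[0,0,-2],[0,0,-3.5],[0,0,-3.5],[0,0,-2]],"spin":[0,0,0,0,0,0,0,0,0,0]}'; python3 -c "
from h import *; from bench import imaging
T=imaging.read_camera('top'); np.savez('t1.npz',**T);print(cap(T,'red'))
plan(.4075,-.2845,.16)"
```

```text
time_s: 7.25
eef_pos: [0.5551, 0.1045, 0.1637]
tool_rot: [0.0, 0.988, 0.153, 0.003]
ft_force: [0.2, 0.2, -1.5]
width: 0.0853
finger_force: 0.0
None
to [ 0.4075 -0.2845  0.16  ] shift cm [-26.06  32.56   0.51] min rows 10.4 yaw 17.6 spin None tilt z [ 0.012 -0.    -1.   ] t 7.3 F [0.4 0.7 2.2] w 0.0854 ff 0.0 pos [0.5574 0.1046 0.1668]
```

```bash
python3 -m creep '{"claw":[1,1,1,1,1,1,1,1,1,1,1,1,1,1,1],"offset":[[-2.15,2.7,0],[-2.15,2.7,0],[-2.15,2.7,0],[-2.15,2.7,0],[-2.15,2.7,0],[-2.15,2.7,0],[-2.15,2.7,0],[-2.15,2.7,0],[-2.15,2.7,0],[-2.15,2.7,0],[-2.15,2.7,0],[-2.15,2.7,0],[0,0,0],[0,0,0],[0,0,0]],"spin":[0,0,0,0,0,0,0,0,0,0,0,0,0,0,0]}'
cat >> h.py <<'E'
def topcap(T,k,z=.083):
    o=cap(T,k,z,(280,210),400)
    if o: 
        return o[1],o[2],o[3].round(4)
E
python3 - <<'E'
from h import *; from bench import imaging
np.set_printoptions(precision=4,suppress=True)
T=imaging.read_camera('top');S=imaging.read_camera('scene'); c=imaging.read_camera('wrist')
print(topcap(T,"red"),tri(T,blobs(mask(T["frame"],*RNG["red"]),100)[0][1],S,blobs(mask(S["frame"],*RNG["red"]),100)[0][1]))
print(topcap(T,"yellow",.075),cap(c,"yellow",.075,(280,250),200)); cv2.imwrite('pics/w4.png',c['frame'][:,:,::-1])
plan(.4075,-.2845,.032)
E
```

```text
time_s: 8.55
eef_pos: [0.4049, -0.2818, 0.1596]
tool_rot: [-0.0, 0.988, 0.152, -0.0]
ft_force: [0.9, 0.1, -0.0]
width: 0.0853
finger_force: 0.0
((238.26963806152344, 224.07627868652344), (20.822948455810547, 22.70248794555664), array([0.5512, 0.1034, 0.083 ])) [0.5521 0.1038 0.0737]
((417.303466796875, 285.0931701660156), (22.2094669342041, 24.14406394958496), array([ 0.4074, -0.2823,  0.075 ])) (array([287.4178, 200.0613]), (287.4241943359375, 199.80221557617188), (59.35457229614258, 59.75693130493164), array([ 0.4084, -0.2837,  0.075 ]))
to [ 0.4075 -0.2845  0.032 ] shift cm [ 0.09  0.42 12.75] min rows 3.2 yaw 17.7 spin None tilt z [-0.     0.001 -1.   ] t 8.7 F [ 0.8 -0.8  0. ] w 0.0852 ff 0.0 pos [ 0.4054 -0.2808  0.1595]
```

```bash
python3 -m creep '{"claw":[1,1,1,1,1,1,1,-1,-1,-1,-1,-1,-1,-1],"offset":[[0.2,0.3,2.5],[0,0,3],[0,0,3],[0,0,2.5],[0,0,1.3],[0,0,0.4],[0,0,0],[0,0,0],[0,0,0],[0,0,0],[0,0,0],[0,0,0],[0,0,0],[0,0,0]],"spin":[0,0,0,0,0,0,0,0,0,0,0,0,0,0]}' 35;  python3 -c "
from h import *; plan(.6428,.0919,.041)"
```

```text
time_s: 9.87
eef_pos: [0.4087, -0.2851, 0.0341]
tool_rot: [0.001, 0.988, 0.153, 0.001]
ft_force: [0.3, 1.8, 5.9]
width: 0.0452
finger_force: 34.9
to [0.6428 0.0919 0.041 ] shift cm [ 33.7  -28.88  -0.72] min rows 11.1 yaw 17.6 spin None tilt z [ 0.002 -0.002 -1.   ] t 9.8667 F [0.3 1.8 5.9] w 0.0452 ff 34.9 pos [ 0.4087 -0.2851  0.0341]
```

```bash
python3 -m creep '{"claw":[-1,-1,-1,-1,-1,-1,-1,-1,-1,-1,-1,-1,-1,-1,-1,-1,-1,-1,-1,-1],"offset":[[0,0,-1],[0,0,-2.5],[0,0,-2.5],[1.4,-1.2,0],[2.8,-2.4,0],[2.8,-2.4,0],[2.8,-2.4,0],[2.8,-2.4,0],[2.8,-2.4,0],[2.8,-2.4,0],[2.8,-2.4,0],[2.8,-2.4,0],[2.8,-2.4,0],[2.8,-2.4,0],[2.8,-2.4,0],[1.5,-1.2,0],[0,0,0],[0,0,0],[0,0,0],[0,0,0]],"spin":[0,0,0,0,0,0,0,0,0,0,0,0,0,0,0,0,0,0,0,0]}';  python3 - <<'E'
from h import *; from bench import imaging
np.set_printoptions(precision=4,suppress=True)
c=imaging.read_camera('wrist');cv2.imwrite('pics/w5.png',c['frame'][:,:,::-1])
o=cap(c,"yellow",.135,(280,270),60);print(o)
plan(.6428,.0919,.041)
E
```

```text
time_s: 11.53
eef_pos: [0.6412, 0.0906, 0.0926]
tool_rot: [0.0, 0.988, 0.152, -0.001]
ft_force: [-0.1, -0.4, -3.2]
width: 0.045
finger_force: 36.4
(array([281.4463, 273.3028]), (281.79388427734375, 272.7358093261719), (106.05656433105469, 108.45733642578125), array([0.6436, 0.0923, 0.135 ]))
to [0.6428 0.0919 0.041 ] shift cm [ 0.18 -0.09  5.16] min rows 1.3 yaw 17.5 spin None tilt z [-0.001 -0.    -1.   ] t 11.5833 F [ 0.8 -0.6 -1.7] w 0.0448 ff 36.4 pos [0.6414 0.0905 0.0926]
```

```bash
python3 -m creep '{"claw":[-1,-1,-1,-1,-1,-1,-1,-1],"offset":[[0.05,0,1.5],[0,0,1.5],[0,0,1.2],[0,0,0.6],[0,0,0.3],[0,0,0.1],[0,0,0],[0,0,0]],"spin":[0,0,0,0,0,0,0,0]}'; python3 -c "
from h import *; plan(.6428,.0919,.041)"
```

```text
time_s: 12.25
eef_pos: [0.643, 0.0916, 0.0425]
tool_rot: [0.0, 0.988, 0.153, 0.0]
ft_force: [-2.1, -0.3, 5.9]
width: 0.0453
finger_force: 37.8
to [0.6428 0.0919 0.041 ] shift cm [-0.01 -0.04  0.15] min rows 0.0 yaw 17.5 spin None tilt z [ 0.001 -0.    -1.   ] t 12.25 F [-2.1 -0.3  5.9] w 0.0453 ff 37.8 pos [0.643  0.0916 0.0425]
```

```bash
python3 -m creep '{"claw":[1,1,1,1,1,1,1,1,1,1],"offset":[[0,0,0],[0,0,0],[0,0,0],[0,0,0],[0,0,0],[0,0,-1],[0,0,-2],[0,0,-3.5],[0,0,-3.5],[0,0,-2]],"spin":[0,0,0,0,0,0,0,0,0,0]}'; python3 -m creep '{"claw":[1,1,1,1,1,1,1,1,1,1,1,1,1,1,1,1],"offset":[[-2.2,3,0],[-2.2,3,0],[-2.2,3,0],[-2.2,3,0],[-2.2,3,0],[-2.2,3,0],[-2.2,3,0],[-2.2,3,0],[-2.2,3,0],[-2.2,3,0],[-2.2,3,0],[-2.2,3,0],[-2.2,3,0],[0,0,0],[0,0,0],[0,0,0]],"spin":[0,0,0,0,0,0,0,0,0,0,0,0,0,0,0,0]}'
python3 - <<'E'
from h import *; from bench import imaging
np.set_printoptions(precision=4,suppress=True)
T=imaging.read_camera('top');S=imaging.read_camera('scene'); c=imaging.read_camera('wrist')
for k in ("red","yellow"): print(topcap(T,k),tri(T,blobs(mask(T["frame"],*RNG[k]),100)[0][1],S,blobs(mask(S["frame"],*RNG[k]),100)[0][1]))
cv2.imwrite('pics/w6.png',c['frame'][:,:,::-1]); cv2.imwrite('pics/t6.png',T['frame'][:,:,::-1])
p=proj(c,(.4875,-.3697,.045)); e=rim(c,p,50);print(p,e,cast(c,e[0],.045))
plan(.4875,-.3697,.018)
E
```

```text
time_s: 13.08
eef_pos: [0.6448, 0.092, 0.1651]
tool_rot: [0.001, 0.988, 0.153, 0.003]
ft_force: [0.4, 0.4, -0.1]
width: 0.0855
finger_force: 0.0
time_s: 14.42
eef_pos: [0.4877, -0.3657, 0.1607]
tool_rot: [-0.0, 0.988, 0.152, 0.0]
ft_force: [1.2, 0.4, -0.2]
width: 0.0855
finger_force: 0.0
((238.3172149658203, 224.0491943359375), (20.896236419677734, 22.89298439025879), array([0.5513, 0.1033, 0.083 ])) [0.5517 0.1039 0.073 ]
((243.07955932617188, 184.28988647460938), (22.01449203491211, 22.501489639282227), array([0.639 , 0.0911, 0.083 ])) [0.6395 0.0909 0.0774]
[287.9491 195.7154] ((288.05316162109375, 195.22271728515625), (65.5372085571289, 67.95402526855469), 92.18292236328125) [ 0.4879 -0.3697  0.045 ]
to [ 0.4875 -0.3697  0.018 ] shift cm [-0.24  0.48 14.27] min rows 3.6 yaw 17.7 spin None tilt z [-0.     0.001 -1.   ] t 14.5667 F [-0.1  0.2  0.3] w 0.0853 ff 0.0 pos [ 0.4883 -0.3645  0.1607]
```

View pics/w6.png

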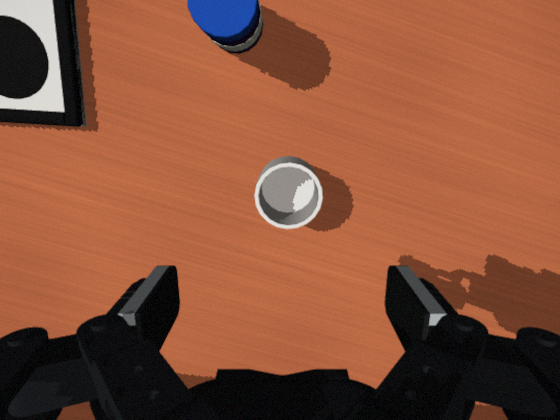

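The bowl rim is at (288,195), midway between the open fingers in y, and blue is clear at (225,10).

```bash
python3 -m creep '{"claw":[1,1,1,1,1,1,1,1,-1,-1,-1,-1,-1,-1],"offset":[[-0.1,0.4,2.5],[0,0,3.5],[0,0,3.5],[0,0,3],[0,0,1.7],[0,0,0.8],[0,0,0.2],[0,0,0],[0,0,0],[0,0,0],[0,0,0],[0,0,0],[0,0,0],[0,0,0]],"spin":[0,0,0,0,0,0,0,0,0,0,0,0,0,0]}' 35;  python3 -c "
from h import *; plan(.5225,-.1018,.016)"
```

```text
time_s: 15.73
eef_pos: [0.4883, -0.3706, 0.009]
tool_rot: [0.0, 0.988, 0.153, 0.0]
ft_force: [0.1, -0.4, -0.9]
width: 0.0122
finger_force: 0.0
to [ 0.5225 -0.1018  0.016 ] shift cm [ 11.38 -24.59  -0.72] min rows 6.8 yaw 17.6 spin None tilt z [ 0.001 -0.001 -1.   ] t 15.7333 F [ 0.1 -0.4 -0.9] w 0.0122 ff 0.0 pos [ 0.4883 -0.3706  0.009 ]
```

Run:
```python
from h import *; from bench import imaging
c=imaging.read_camera('wrist');S=imaging.read_camera('scene');T=imaging.read_camera('top')
a=cv2.resize(c['frame'],(400,300)); b=cv2.resize(S['frame'][150:300,50:250],(400,300)); d=cv2.resize(T['frame'][150:300,350:550],(400,300))
cv2.imwrite('pics/m7.png',np.vstack([np.hstack([a,b]),np.hstack([d,d*0])])[:,:,::-1])
from bench import r; print(r.state()["width"],r.state()["finger_force"])
```

```text
0.00010326897673584717 0.0
```

View pics/m7.png

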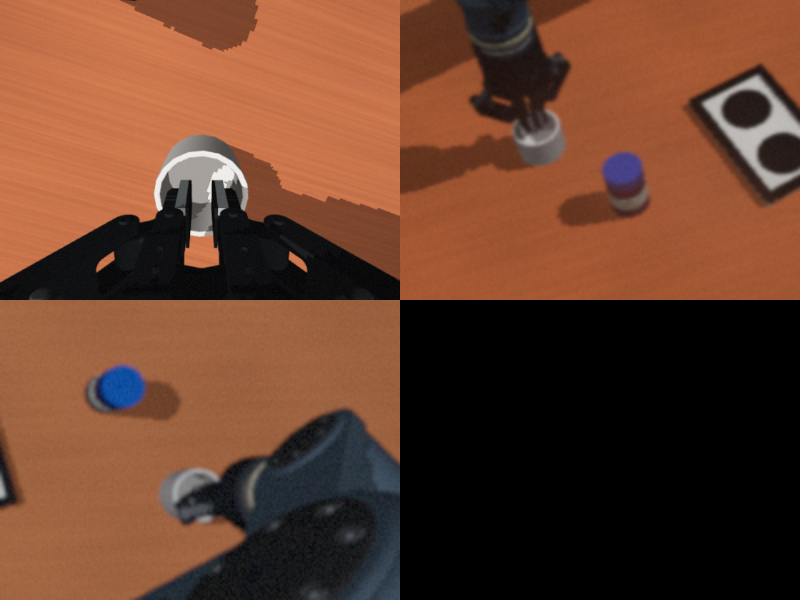

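The fingers have shut inside the bowl with no force, so the outside grip failed. The bowl is upright at about (200,190) of the first panel. I'll raise the shut fingers straight out and look again.

```bash
python3 -m creep '{"claw":[-1,-1,-1,-1,-1,-1,-1,-1],"offset":[[0,0,-1],[0,0,-2],[0,0,-2.5],[0,0,-3.5],[0,0,-3.5],[0,0,-2.5],[0,0,0],[0,0,0]],"spin":[0,0,0,0,0,0,0,0]}'
python3 - <<'E'
from h import *; from bench import imaging
np.set_printoptions(precision=4,suppress=True)
T=imaging.read_camera('top');c=imaging.read_camera('wrist')
cv2.imwrite('pics/w8.png',c['frame'][:,:,::-1])
p=proj(c,(.4878,-.3697,.045)); e=rim(c,p,50);print(p,e,cast(c,e[0],.045))
plan(.4878,-.3697,.018)
E
```

```text
time_s: 16.55
eef_pos: [0.4891, -0.3713, 0.1612]
tool_rot: [0.002, 0.988, 0.153, 0.001]
ft_force: [0.3, 0.3, 0.4]
width: -0.0002
finger_force: 0.0
[281.7088 193.7929] ((281.7282409667969, 193.4536590576172), (66.2350845336914, 68.5517349243164), 96.80287170410156) [ 0.4881 -0.3696  0.045 ]
to [ 0.4878 -0.3697  0.018 ] shift cm [ 0.03  0.04 14.01] min rows 3.5 yaw 17.6 spin None tilt z [-0.001  0.001 -1.   ] t 16.65 F [ 0.  1. -0.] w -0.0001 ff 0.0 pos [ 0.4875 -0.3696  0.1581]
```

View pics/w8.png

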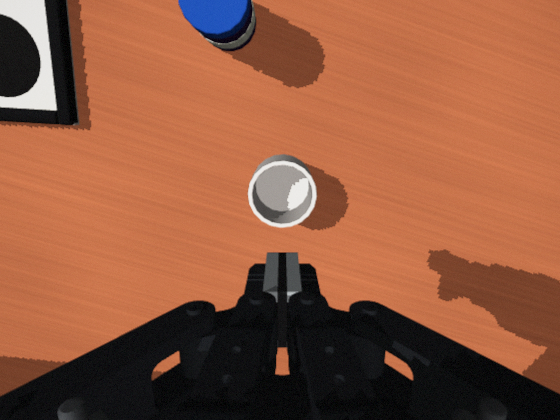

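The bowl has not moved (rim at (282,193)), so the fast closing fingers went through the thin wall. This time I'll close to just outside the rim and then squeeze slowly with low force.

```bash
python3 -m creep '{"claw":[0.8,0.8,0.8,0.8,0.8,0.8,0.8,0.8,0.8,0.8,0.7,0.6,0.55,0.5,0.5],"offset":[[0,0,0],[0,0,0],[0,0,0],[0,0,2.5],[0,0,3.5],[0,0,3.5],[0,0,3],[0,0,1.7],[0,0,0.6],[0,0,0.2],[0,0,0],[0,0,0],[0,0,0],[0,0,0],[0,0,0]],"spin":[0,0,0,0,0,0,0,0,0,0,0,0,0,0,0]}' 20; python3 -m creep '{"claw":[0.48,0.46,0.44,0.43,0.42,0.41,0.4,0.4],"offset":[[0,0,0],[0,0,0],[0,0,0],[0,0,0],[0,0,0],[0,0,0],[0,0,0],[0,0,0]],"spin":[0,0,0,0,0,0,0,0]}' 20
```

```text
time_s: 17.9
eef_pos: [0.4887, -0.3709, 0.0097]
tool_rot: [0.001, 0.988, 0.153, 0.001]
ft_force: [0.3, 0.1, 0.2]
width: 0.0643
finger_force: 0.0
time_s: 18.57
eef_pos: [0.4881, -0.3703, 0.0084]
tool_rot: [-0.0, 0.988, 0.153, -0.0]
ft_force: [0.3, -0.4, -0.7]
width: 0.06
finger_force: 0.0
```

```bash
python3 -m creep '{"claw":[0.39,0.38,0.37,0.36,0.35,0.35],"offset":[[0,0,0],[0,0,0],[0,0,0],[0,0,0],[0,0,0],[0,0,0]],"spin":[0,0,0,0,0,0]}' 20
```

```text
time_s: 19.07
eef_pos: [0.4882, -0.3703, 0.0085]
tool_rot: [-0.0, 0.988, 0.153, -0.0]
ft_force: [-0.1, 0.4, 0.5]
width: 0.0577
finger_force: 0.0
```

```bash
python3 -m creep '{"claw":[0.34,0.33,0.32,0.31,0.3,0.3],"offset":[[0,0,0],[0,0,0],[0,0,0],[0,0,0],[0,0,0],[0,0,0]],"spin":[0,0,0,0,0,0]}' 20
```

```text
time_s: 19.57
eef_pos: [0.4882, -0.3703, 0.0085]
tool_rot: [-0.0, 0.988, 0.153, -0.0]
ft_force: [-0.9, 0.3, -0.2]
width: 0.0558
finger_force: 0.0
```

Run:
```python
from h import *; from bench import imaging
c=imaging.read_camera('wrist');S=imaging.read_camera('scene')
a=c['frame'][150:420,130:430]; b=S['frame'][160:250,70:170]
cv2.imwrite('pics/m9.png',np.hstack([cv2.resize(a,(440,396),interpolation=cv2.INTER_CUBIC),cv2.resize(b,(360,396),interpolation=cv2.INTER_CUBIC)])[:,:,::-1])
```

```text
(no output)
```

View pics/m9.png

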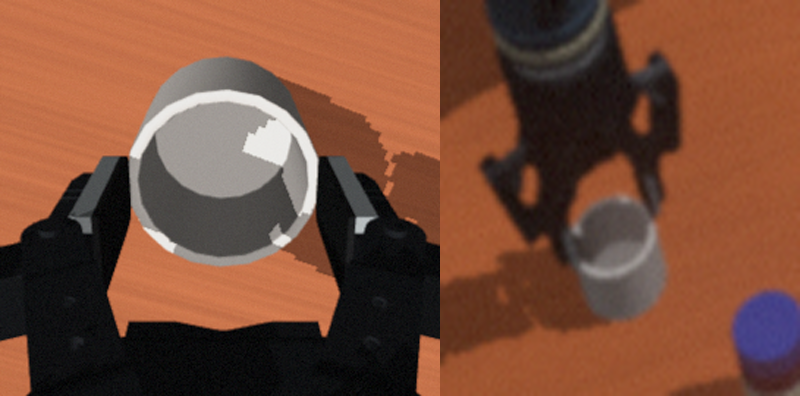

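Both pads are just touching the rim (left 130, right 318 in the crop), so I'll squeeze on slowly.

```bash
python3 -m creep '{"claw":[0.29,0.28,0.27,0.26,0.26],"offset":[[0,0,0],[0,0,0],[0,0,0],[0,0,0],[0,0,0]],"spin":[0,0,0,0,0]}' 20;python3 -m creep '{"claw":[0.25,0.24,0.23,0.22,0.22],"offset":[[0,0,0],[0,0,0],[0,0,0],[0,0,0],[0,0,0]],"spin":[0,0,0,0,0]}' 20
```

```text
time_s: 20.08
eef_pos: [0.4882, -0.3703, 0.0085]
tool_rot: [0.0, 0.988, 0.153, -0.0]
ft_force: [-0.1, -0.7, -0.8]
width: 0.0538
finger_force: 0.0
time_s: 20.5
eef_pos: [0.4882, -0.3703, 0.0085]
tool_rot: [0.0, 0.988, 0.153, 0.0]
ft_force: [-0.3, 0.0, -0.2]
width: 0.0523
finger_force: 0.0
```

Run:
```python
from h import *; from bench import imaging
c=imaging.read_camera('wrist');S=imaging.read_camera('scene')
a=c['frame'][150:420,130:430]; b=S['frame'][160:250,70:170]
cv2.imwrite('pics/m10.png',np.hstack([cv2.resize(a,(440,396),interpolation=cv2.INTER_CUBIC),cv2.resize(b,(360,396),interpolation=cv2.INTER_CUBIC)])[:,:,::-1])
```

```text
(no output)
```

View pics/m10.png

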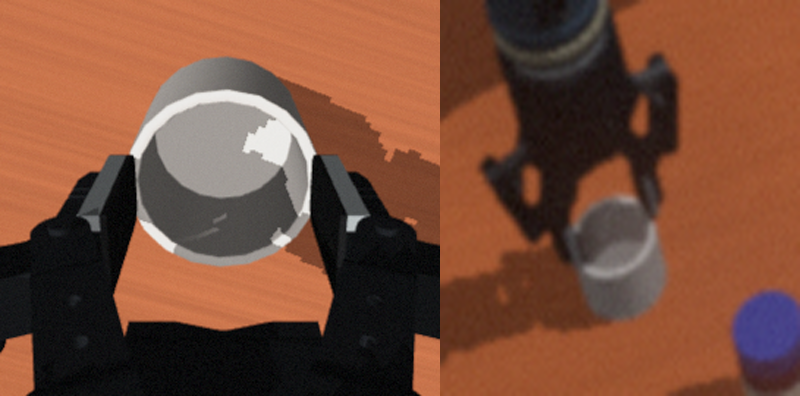

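The pads visibly overlap the rim (135 and 310 in the crop) with no force, and in the scene view the right fingertip seems to end at rim height. I'll measure how high the tips really are.

Run:
```python
from h import *; from bench import imaging
np.set_printoptions(precision=1,suppress=True)
c=imaging.read_camera('wrist');S=imaging.read_camera('scene')
a=np.radians(17.6);ex=np.array([np.cos(a),np.sin(a),0]);ey=np.array([np.sin(a),-np.cos(a),0]);P=np.array([.4882,-.3703,0])
for z in(.0,.0085,.02,.03,.04,.05):
    L=[P+ex*.011+s*ey*.0275+[0,0,z] for s in(-1,1)]
    q=[proj(c,X) for X in L]; t=[proj(S,X) for X in L]
    print(z,"wrist crop",*[((v-[130,150])*[440/300,396/270]) for v in q],"scene crop",*[((v-[70,160])*[3.6,4.4]+[440,0]) for v in t])
```

```text
0.0 wrist crop [153.  100.5] [296.2 100.4] scene crop [667.7 268.9] [600.1 314.8]
0.0085 wrist crop [150.  107.4] [299.4 107.3] scene crop [665.5 260.4] [597.5 306.3]
0.02 wrist crop [145.5 117.9] [304.2 117.8] scene crop [662.4 248.7] [593.9 294.8]
0.03 wrist crop [141.2 128.1] [308.9 128. ] scene crop [659.7 238.4] [590.8 284.6]
0.04 wrist crop [136.3 139.6] [314.2 139.5] scene crop [657.  228.1] [587.7 274.3]
0.05 wrist crop [130.7 152.5] [320.2 152.4] scene crop [654.3 217.5] [584.5 263.9]
```

Run:
```python
from h import *
np.set_printoptions(precision=1,suppress=True)
c=dict(np.load("w3.npz")) # TCP .5533 .1073 .0819 width 45
from bench import imaging
from bench import r
def t(c,P,w):
    a=np.radians(17.6);ex=np.array([np.cos(a),np.sin(a),0]);ey=np.array([np.sin(a),-np.cos(a),0])
    for d in(0,.01,.02,.03,.04,.05): print(d,*[proj(c,np.array(P)+ex*.011+s*ey*w/2+[0,0,d]) for s in(-1,1)])
print("w3 tips seen (222,256),(342,256)"); t(c,(.5533,.1073,.0819),.048)
c=imaging.read_camera("wrist")
# same camera-to-tool geometry, so shut tips can be read from w8 (seen ~ (265..300,253))
print("w8"); t(c,r.state()["eef_pos"],.004)
```

```text
w3 tips seen (222,256),(342,256)
0 [238.9 223.1] [327.8 223.2]
0.01 [236.6 229.3] [330.3 229.4]
0.02 [234.1 236.1] [333.  236.2]
0.03 [231.2 243.8] [336.1 243.9]
0.04 [228.  252.4] [339.7 252.5]
0.05 [224.4 262.2] [343.6 262.3]
w8
0 [279.6 223.3] [287.  223.3]
0.01 [279.5 229.5] [287.3 229.5]
0.02 [279.4 236.4] [287.6 236.3]
0.03 [279.3 244. ] [288. 244.]
0.04 [279.1 252.7] [288.4 252.7]
0.05 [279.  262.5] [288.9 262.5]
```

Both views put the finger corners about 40 mm above the reported TCP height, which would explain passing over the rim untouched. I'll open and lower in small steps, watching the force.

```bash
python3 -m creep '{"claw":[0.8,0.8,0.8,0.8,0.8,0.8],"offset":[[0,0,0],[0,0,0],[0,0,0.3],[0,0,0.3],[0,0,0],[0,0,0]],"spin":[0,0,0,0,0,0]}';python3 -m creep '{"claw":[0.8,0.8,0.8],"offset":[[0,0,0.2],[0,0,0],[0,0,0]],"spin":[0,0,0]}'
python3 - <<'E'
from h import *
p=lambda n:cv2.imread(n)
a=p("pics/w8.png")[150:420,130:430]; b=p("pics/w3.png")[150:420,130:430]
cv2.imwrite("pics/m11.png",np.hstack([cv2.resize(a,(400,360)),cv2.resize(b,(400,360))]))
E
```

```text
time_s: 21.25
eef_pos: [0.4879, -0.3701, 0.0021]
tool_rot: [-0.0, 0.988, 0.153, -0.0]
ft_force: [-0.2, -1.2, 0.4]
width: 0.0769
finger_force: 0.0
time_s: 21.5
eef_pos: [0.4881, -0.3703, 0.0004]
tool_rot: [-0.0, 0.988, 0.153, -0.0]
ft_force: [-1.1, -0.1, -0.3]
width: 0.0777
finger_force: 0.0
```

View pics/m11.png

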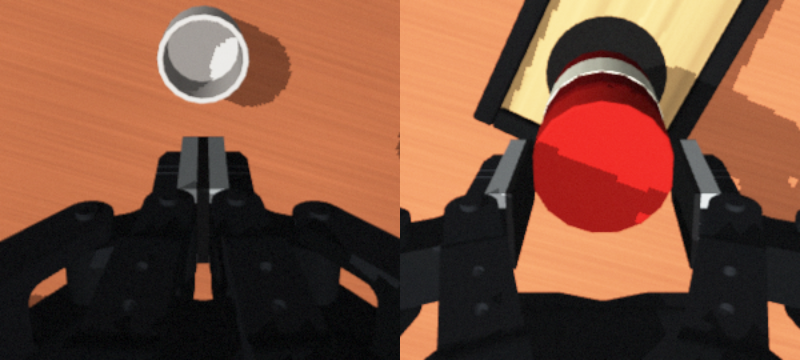

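```bash
python3 -m creep '{"claw":[0.8,0.8,0.8,0.8,0.8],"offset":[[0,0,0.3],[0,0,0.3],[0,0,0.2],[0,0,0],[0,0,0]],"spin":[0,0,0,0,0]}';python3 -m creep '{"claw":[0.8,0.8,0.8,0.8],"offset":[[0,0,0.2],[0,0,0.2],[0,0,0],[0,0,0]],"spin":[0,0,0,0]}'
```

```text
time_s: 21.92
eef_pos: [0.488, -0.3702, -0.0078]
tool_rot: [-0.0, 0.988, 0.153, -0.0]
ft_force: [0.1, 0.1, 0.3]
width: 0.077
finger_force: 0.0
time_s: 22.25
eef_pos: [0.4881, -0.3702, -0.0116]
tool_rot: [-0.0, 0.988, 0.153, -0.0]
ft_force: [0.6, -0.5, -0.1]
width: 0.0766
finger_force: 0.0
```

```bash
python3 -m creep '{"claw":[0.8,0.8,0.8,0.8],"offset":[[0,0,0.2],[0,0,0.2],[0,0,0],[0,0,0]],"spin":[0,0,0,0]}';python3 -m creep '{"claw":[0.8,0.8,0.8,0.8],"offset":[[0,0,0.2],[0,0,0.2],[0,0,0],[0,0,0]],"spin":[0,0,0,0]}'
```

```text
time_s: 22.58
eef_pos: [0.4881, -0.3702, -0.0157]
tool_rot: [-0.0, 0.988, 0.153, -0.0]
ft_force: [-0.2, -0.1, 0.0]
width: 0.0768
finger_force: 0.0
time_s: 22.92
eef_pos: [0.488, -0.3702, -0.0197]
tool_rot: [-0.0, 0.988, 0.153, -0.0]
ft_force: [0.3, -0.4, -0.5]
width: 0.0768
finger_force: 0.0
```

At reported z = -20 mm nothing touches, so the fingers do end about 40 mm above the reported TCP. I'll close on the bowl slowly here.

```bash
python3 -m creep '{"claw":[0.7,0.6,0.5,0.45,0.43,0.41,0.39,0.37,0.35,0.35],"offset":[[0,0,0],[0,0,0],[0,0,0],[0,0,0],[0,0,0],[0,0,0],[0,0,0],[0,0,0],[0,0,0],[0,0,0]],"spin":[0,0,0,0,0,0,0,0,0,0]}' 20;python3 -m creep '{"claw":[0.33,0.3,0.28,0.26,0.24,0.24],"offset":[[0,0,0],[0,0,0],[0,0,0],[0,0,0],[0,0,0],[0,0,0]],"spin":[0,0,0,0,0,0]}' 25
```

```text
time_s: 23.75
eef_pos: [0.4882, -0.3704, -0.0192]
tool_rot: [0.0, 0.988, 0.153, 0.0]
ft_force: [-0.3, -0.3, 1.9]
width: 0.0583
finger_force: 21.7
time_s: 24.25
eef_pos: [0.4882, -0.3704, -0.0192]
tool_rot: [0.0, 0.988, 0.153, 0.0]
ft_force: [-0.1, 1.3, 5.6]
width: 0.0581
finger_force: 26.5
```

```bash
python3 -m creep '{"claw":[0,0,0,0,0,0,0,0,0,0,0,0,0,0,0,0,0],"offset":[[0,0,0],[0,0,0],[0,0,-1],[0,0,-2],[0,0,-2],[0.8,-1.8,0],[1.6,-3.4,0],[1.6,-3.4,0],[1.6,-3.4,0],[1.6,-3.4,0],[1.6,-3.4,0],[1.6,-3.4,0],[1,-2.3,0],[0,0,0],[0,0,0],[0,0,0],[0,0,0]],"spin":[0,0,0,0,0,0,0,0,0,0,0,0,0,0,0,0,0]}' 35
python3 - <<'E'
from h import *; from bench import imaging
np.set_printoptions(precision=4,suppress=True)
c=imaging.read_camera('wrist');cv2.imwrite('pics/w12.png',c['frame'][:,:,::-1])
p=proj(c,(.523,-.1017,.095));e=rim(c,p,75);print(p,e,cast(c,e[0],.095)); print(spots(c))
plan(.523,-.1017,-.0115)
E
```

```text
time_s: 25.67
eef_pos: [0.5233, -0.1036, 0.0306]
tool_rot: [0.0, 0.988, 0.152, 0.0]
ft_force: [-0.1, -0.3, -1.3]
width: 0.0582
finger_force: 38.5
[279.2916 305.3789] ((279.61700439453125, 303.0680236816406), (141.84002685546875, 150.8013153076172), 95.90448760986328) [ 0.524  -0.1015  0.095 ]
[(array([288.2,  66.6]), array([ 0.612 , -0.0784,  0.008 ]))]
to [ 0.523  -0.1017 -0.0115] shift cm [ 0.04 -0.2   4.2 ] min rows 1.1 yaw 17.5 spin None tilt z [ 0.001 -0.    -1.   ] t 25.7167 F [-0.3 -0.4 -1.4] w 0.0579 ff 38.5 pos [ 0.5232 -0.1037  0.0305]
```

View pics/w12.png

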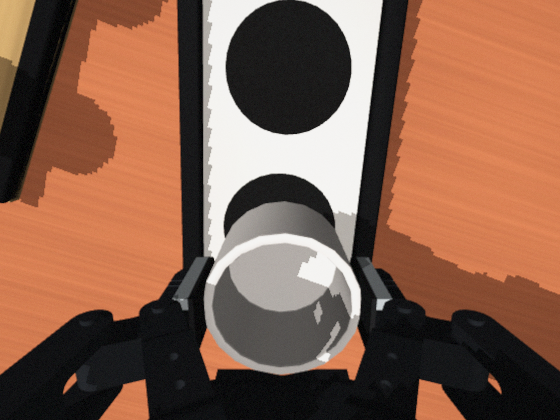

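The bowl is held level (rim centre (280,303)). The near spot is right beneath it and the far spot is at (288,67).

```bash
python3 -m creep '{"claw":[0,0,0,0,0,0,0,0],"offset":[[0,-0.1,1.2],[0,0,1.2],[0,0,1],[0,0,0.6],[0,0,0.1],[0,0,0.1],[0,0,0],[0,0,0]],"spin":[0,0,0,0,0,0,0,0]}' 35
```

```text
time_s: 26.38
eef_pos: [0.5228, -0.1018, -0.0111]
tool_rot: [0.0, 0.988, 0.153, 0.0]
ft_force: [-0.2, -0.6, 0.2]
width: 0.058
finger_force: 38.0
```

```bash
python3 -m creep '{"claw":[0.5,0.6,0.8,0.8,0.8,0.8,0.8,0.8,0.8,0.8,0.8,0.8],"offset":[[0,0,0],[0,0,0],[0,0,0],[0,0,0],[0,0,-1],[0,0,-2],[0,0,-3.5],[0,0,-3.5],[0,0,-3.5],[0,0,-2],[0,0,0],[0,0,0]],"spin":[0,0,0,0,0,0,0,0,0,0,0,0]}' 35
python3 - <<'E'
from h import *; from bench import imaging
np.set_printoptions(precision=4,suppress=True)
c=imaging.read_camera('wrist');T=imaging.read_camera('top')
p=proj(c,(.5232,-.1015,.053));e=rim(c,p,50,200);print(p,e,cast(c,e[0],.053)); print(spots(c))
cv2.imwrite('pics/w13.png',c['frame'][:,:,::-1])
w=dict(np.load('w2.npz')); h=cv2.cvtColor(w["frame"],cv2.COLOR_RGB2HSV)
# knob: dark pixels inside the lid ; disc: hue>=12
m=((h[...,0]>=12)&(h[...,0]<25)).astype(np.uint8)*255; k=np.zeros_like(m);cv2.circle(k,(247,261),40,255,-1);m=cv2.morphologyEx(m&k,cv2.MORPH_CLOSE,np.ones((9,9)));m=cv2.morphologyEx(m,cv2.MORPH_OPEN,np.ones((5,5)))
e=cv2.fitEllipse(cv2.convexHull(max(cv2.findContours(m,0,1)[0],key=cv2.contourArea)));print("disc",e,cast(w,e[0],.010))
n=((h[...,2]<100)&(h[...,0]<12)).astype(np.uint8)*255; k[:]=0;cv2.circle(k,(247,264),16,255,-1)
b=blobs(n&k,20)[0];print("knob",b,cast(w,b[1],.025))
for z in(.011,.033): print(z,proj(w,np.r_[cast(w,e[0],.010)[:2],z]))
S0=dict(np.load('scene0.npz'));T0=dict(np.load('top0.npz'))
for f,pp in((T0,(169,288)),(S0,(334,142))):
    h=cv2.cvtColor(f["frame"],cv2.COLOR_RGB2HSV); k=np.zeros(h.shape[:2],np.uint8);cv2.circle(k,pp,9,255,-1)
    b=blobs(((h[...,2]<80).astype(np.uint8)*255)&k,3); print("dark",b[0] if b else None)
plan(.40,.23,.17)
E
```

```text
time_s: 27.38
eef_pos: [0.5234, -0.1016, 0.1454]
tool_rot: [0.001, 0.988, 0.153, 0.002]
ft_force: [-0.1, 0.2, 0.1]
width: 0.0772
finger_force: 0.0
[282.0999 200.4688] ((278.5022888183594, 193.76934814453125), (84.08038330078125, 98.55388641357422), 61.448516845703125) [ 0.5276 -0.0971  0.053 ]
[(array([287.8,  84.5]), array([ 0.6114, -0.0788,  0.008 ]))]
disc ((246.7445068359375, 260.98345947265625), (46.276065826416016, 49.424190521240234), 99.83116912841797) [0.4125 0.2809 0.01  ]
knob (np.int32(194), array([245.4742, 266.2887]), array([239, 257,  14,  19], dtype=int32)) [0.4122 0.2809 0.025 ]
0.011 [246.6685 261.3098]
0.033 [244.9097 268.8617]
dark (np.int32(44), array([166.4773, 287.75  ]), array([163, 285,   8,   7], dtype=int32))
dark (np.int32(39), array([334.5385, 139.1282]), array([331, 136,   7,   7], dtype=int32))
to [0.4  0.23 0.17] shift cm [ -1.6  -35.22  -2.66] min rows 8.8 yaw 17.6 spin None tilt z [-0.002  0.001 -1.   ] t 27.4833 F [-0.4 -0.1 -0.8] w 0.0769 ff 0.0 pos [ 0.5216 -0.1009  0.143 ]
```

```bash
python3 -m creep '{"claw":[0.3,0.3,0.3,0.3,0.3,0.3,0.3,0.3,0.3,0.3,0.3,0.3,0.3,0.3],"offset":[[0.1,-3.6,-0.2],[0.1,-3.6,-0.2],[0.1,-3.6,-0.2],[0.1,-3.6,-0.2],[0.1,-3.6,-0.2],[0.1,-3.6,-0.2],[0.1,-3.6,-0.2],[0.1,-3.6,-0.2],[0.1,-3.6,-0.2],[0.1,-3.6,0],[0,-3.6,0],[0,0,0],[0,0,0],[0,0,0]],"spin":[0,0,0,0,0,0,0,0,0,0,0,0,0,0]}' 35
python3 - <<'E'
from h import *; from bench import imaging
np.set_printoptions(precision=4,suppress=True)
w=imaging.read_camera('wrist');T=imaging.read_camera('top');S=imaging.read_camera('scene')
for n,f in(('w',w),('t',T),('s',S)): np.savez(n+'14.npz',**f)
cv2.imwrite('pics/w14.png',w['frame'][:,:,::-1])
T0=dict(np.load('top0.npz'));S0=dict(np.load('scene0.npz'));print(tri(T0,(166.5,287.75),S0,(334.54,139.1)))
e=proj(w,(.4123,.2809,.011));print(e)
h=cv2.cvtColor(w["frame"],cv2.COLOR_RGB2HSV)
m=((h[...,0]>=12)&(h[...,0]<25)).astype(np.uint8)*255; k=np.zeros_like(m);cv2.circle(k,tuple(int(v) for v in e),55,255,-1);m=cv2.morphologyEx(m&k,cv2.MORPH_CLOSE,np.ones((9,9)));m=cv2.morphologyEx(m,cv2.MORPH_OPEN,np.ones((7,7)))
e=cv2.fitEllipse(cv2.convexHull(max(cv2.findContours(m,0,1)[0],key=cv2.contourArea)));print("disc",e,cast(w,e[0],.010))
n=((h[...,2]<100)&(h[...,0]<12)).astype(np.uint8)*255&k
b=blobs(n,60);print("knob",b);print([cast(w,q[1],.028) for q in b], [tri(w,q[1],T0,(166.5,287.75)) for q in b])
plan(.4123,.2809,.06)
# bowl on tray: two views, outer silhouette via top/scene
for f,X in((T,(.5232,-.1012,.053)),(S,(.5232,-.1012,.053))): print(proj(f,X))
q=proj(S,(.5232,-.1012,.03));r0,c0=int(q[1])-45,int(q[0])-60
q2=proj(T,(.5232,-.1012,.03));r1,c1=int(q2[1])-45,int(q2[0])-60
print(c0,r0,c1,r1)
cv2.imwrite('pics/m14.png',np.hstack([cv2.resize(S['frame'][r0:r0+90,c0:c0+120],(400,300),interpolation=cv2.INTER_CUBIC),cv2.resize(T['frame'][r1:r1+90,c1:c1+120],(400,300),interpolation=cv2.INTER_CUBIC)])[:,:,::-1])
E
```

```text
time_s: 28.65
eef_pos: [0.4116, 0.2785, 0.1602]
tool_rot: [0.001, 0.988, 0.153, -0.001]
ft_force: [0.4, -0.3, -0.8]
width: 0.0556
finger_force: 0.0
[0.4117 0.2784 0.0196]
[280.1329 183.1873]
disc ((279.8836364746094, 182.61386108398438), (64.76197052001953, 66.05345916748047), 104.10125732421875) [0.4126 0.2812 0.01  ]
knob [(np.int32(314), array([279.7675, 186.8885]), array([271, 176,  19,  22], dtype=int32))]
[array([0.4124, 0.2812, 0.028 ])] [array([0.4112, 0.2803, 0.0178])]
to [0.4123 0.2809 0.06  ] shift cm [ 0.07 -0.32 10.1 ] min rows 2.5 yaw 17.5 spin None tilt z [-0.001 -0.001 -1.   ] t 28.8 F [0.3 0.8 0.2] w 0.0556 ff 0.0 pos [0.4127 0.2777 0.161 ]
[330.5496 234.44  ]
[222.6023 193.0995]
163 153 269 189
```

View pics/m14.png

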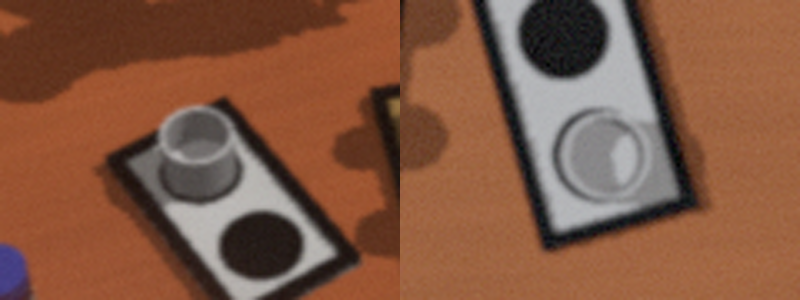

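The scene crop shows the bowl standing on the near spot with an even dark ring, and the top crop agrees (rim at about (202,155) of its panel). Next is the lid, gripped by its knob with the tips about 40 mm above the reported TCP.

```bash
python3 -m creep '{"claw":[0.1,0.1,0.1,0.1,0.1,0.1,0.1,0.1,0.1,0.1,0.1],"offset":[[0.1,-0.3,2.5],[0,0,3.5],[0,0,3.5],[0,0,3.5],[0,0,2.5],[0,0,1.3],[0,0,0.8],[0,0,0.5],[0,0,0.2],[0,0,0],[0,0,0]],"spin":[0,0,0,0,0,0,0,0,0,0,0]}' 25
python3 - <<'E'
from h import *
np.set_printoptions(precision=4,suppress=True)
from bench import imaging
w=imaging.read_camera('wrist');cv2.imwrite('pics/w15.png',w['frame'][:,:,::-1])
plan(.4124,.2811,-.022)
f=cv2.imread('pics/w13.png',0)
print(cv2.HoughCircles(cv2.GaussianBlur(f[140:260,220:340],(3,3),0),cv2.HOUGH_GRADIENT,1,5,param1=120,param2=18,minRadius=26,maxRadius=42))
E
```

```text
time_s: 29.72
eef_pos: [0.4134, 0.2824, -0.0206]
tool_rot: [-0.0, 0.988, 0.153, 0.001]
ft_force: [-0.2, 0.1, 0.0]
width: 0.0466
finger_force: 0.0
to [ 0.4124  0.2811 -0.022 ] shift cm [-0.14  0.11  0.15] min rows 0.1 yaw 17.6 spin None tilt z [ 0.002  0.001 -1.   ] t 29.7667 F [-0.4 -0.  -0.2] w 0.047 ff 0.0 pos [ 0.4134  0.2825 -0.0205]
[[[60.5 60.5 31.1]
  [59.5 47.5 29.3]
  [62.5 51.5 27. ]
  [64.5 57.5 35.8]
  [62.5 65.5 35.8]
  [64.5 43.5 31.4]
  [55.5 55.5 29.2]
  [57.5 64.5 27.1]]]
```

View pics/w15.png

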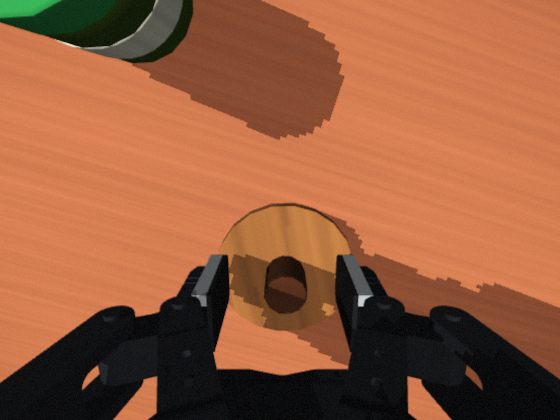

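The knob is at (287,285), centred between the pads at 225 and 340. That uses up my picture allowance, so I'll go by numbers from here.

```bash
python3 -m creep '{"claw":[0.1,0.1,0,-0.2,-0.4,-0.5,-0.6,-0.7,-0.8,-0.8,-0.8],"offset":[[-0.1,0.1,0.3],[0,0,0],[0,0,0],[0,0,0],[0,0,0],[0,0,0],[0,0,0],[0,0,0],[0,0,0],[0,0,0],[0,0,0]],"spin":[0,0,0,0,0,0,0,0,0,0,0]}' 25
```

```text
time_s: 30.68
eef_pos: [0.4119, 0.2811, -0.0244]
tool_rot: [-0.0, 0.988, 0.153, 0.0]
ft_force: [-0.6, -0.1, 2.8]
width: 0.0171
finger_force: 24.4
```

```bash
python3 -m creep '{"claw":[-0.8,-0.8,-0.8,-0.8,-0.8,-0.8,-0.8,-0.8,-0.8,-0.8,-0.8,-0.8,-0.8,-0.8,-0.8,-0.8,-0.8,-0.8,-0.8,-0.8],"offset":[[0,0,-1],[0,0,-2],[0,0,-3],[0,0,-3],[0,1.8,0],[-0.1,3.6,0],[-0.1,3.6,0],[-0.1,3.6,0],[-0.1,3.6,0],[-0.1,3.6,0],[-0.1,3.6,0],[-0.1,3.6,0],[-0.1,3.6,0],[-0.1,3.6,0],[-0.1,3.6,0],[0,2,0],[0,0,0],[0,0,0],[0,0,0],[0,0,0]],"spin":[0,0,0,0,0,0,0,0,0,0,0,0,0,0,0,0,0,0,0,0]}' 25
python3 - <<'E'
from h import *
np.set_printoptions(precision=4,suppress=True)
from bench import imaging
w=imaging.read_camera('wrist');np.savez('w16.npz',**w);cv2.imwrite('pics/w16.png',w['frame'][:,:,::-1])
h=cv2.cvtColor(w["frame"],cv2.COLOR_RGB2HSV)
m=((h[...,0]>=12)&(h[...,0]<25)&(h[...,1]>120)).astype(np.uint8)*255;k=np.zeros_like(m);cv2.circle(k,(285,275),100,255,-1)
m=cv2.morphologyEx(m&k,cv2.MORPH_OPEN,np.ones((5,5)))
q=max(cv2.findContours(m,0,1)[0],key=cv2.contourArea);print("disc bbox",cv2.boundingRect(q),"expected",[proj(w,np.array([.523,-.101,.101])+.032*np.array([np.cos(a),np.sin(a),0])).round() for a in np.radians([17.6,107.6,197.6,287.6])])
print(spots(w))
plan(.523,-.101,.0235)
E
```

```text
time_s: 32.35
eef_pos: [0.5213, -0.0998, 0.0655]
tool_rot: [-0.001, 0.988, 0.153, -0.001]
ft_force: [0.4, -0.3, -0.1]
width: 0.0168
finger_force: 24.5
disc bbox (212, 202, 141, 89) expected [array([288., 200.]), array([216., 269.]), array([287., 330.]), array([358., 269.])]
[(array([294.4,  72.1]), array([ 0.6118, -0.0785,  0.008 ]))]
to [ 0.523  -0.101   0.0235] shift cm [0.1  0.17 4.2 ] min rows 1.1 yaw 17.7 spin None tilt z [-0.001  0.001 -1.   ] t 32.4 F [-0.6  0.6 -0.8] w 0.0168 ff 24.5 pos [ 0.5216 -0.0997  0.0655]
```

```bash
python3 -m creep '{"claw":[-0.8,-0.8,-0.8,-0.8,-0.8,-0.8,-0.8],"offset":[[0.1,0.2,1],[0,0,1.2],[0,0,1],[0,0,0.5],[0,0,0.1],[0,0,0],[0,0,0]],"spin":[0,0,0,0,0,0,0]}' 25; python3 -m creep '{"claw":[-0.8,-0.8,-0.8,-0.8],"offset":[[0,0,0.2],[0,0,0.1],[0,0,0],[0,0,0]],"spin":[0,0,0,0]}' 25
```

```text
time_s: 32.98
eef_pos: [0.5242, -0.1029, 0.0275]
tool_rot: [0.0, 0.988, 0.153, 0.0]
ft_force: [-0.3, 0.4, -1.1]
width: 0.0169
finger_force: 24.5
time_s: 33.32
eef_pos: [0.5242, -0.103, 0.0247]
tool_rot: [0.0, 0.988, 0.153, 0.0]
ft_force: [-0.3, 0.9, -0.1]
width: 0.0171
finger_force: 24.5
```

```bash
python3 -m creep '{"claw":[-0.8,-0.8,-0.8,-0.8],"offset":[[-0.1,-0.1,0.1],[0,0,0],[0,0,0],[0,0,0]],"spin":[0,0,0,0]}' 25; python3 -m creep '{"claw":[-0.8,-0.8,-0.8,-0.8],"offset":[[0,0,0.1],[0,0,0],[0,0,0],[0,0,0]],"spin":[0,0,0,0]}' 25
```

```text
time_s: 33.65
eef_pos: [0.523, -0.1025, 0.0237]
tool_rot: [0.0, 0.988, 0.153, 0.0]
ft_force: [-0.0, 0.2, 0.7]
width: 0.0171
finger_force: 24.6
time_s: 33.98
eef_pos: [0.523, -0.1024, 0.0236]
tool_rot: [0.0, 0.988, 0.153, 0.0]
ft_force: [-1.6, 0.1, 8.1]
width: 0.0174
finger_force: 25.3
```

Contact comes at exactly the seated height. I'll release, go over to the green jar and measure both.

```bash
python3 -m creep '{"claw":[-0.6,-0.4,-0.2,0,0.1,0.1,0.1,0.1,0.1,0.1,0.1],"offset":[[0,0,0],[0,0,0],[0,0,0],[0,0,0],[0,0,0],[0,0,-1],[0,0,-2.5],[0,0,-3.5],[0,0,-3.5],[0,0,-2],[0,0,0]],"spin":[0,0,0,0,0,0,0,0,0,0,0]}' 25
python3 - <<'E'
from h import *
np.set_printoptions(precision=4,suppress=True)
from bench import imaging
w=imaging.read_camera('wrist');np.savez('w17.npz',**w)
h=cv2.cvtColor(w["frame"],cv2.COLOR_RGB2HSV);X=np.array([.523,-.1015,.059]);p=proj(w,X)
m=((h[...,0]>=8)&(h[...,0]<25)&(h[...,1]>100)).astype(np.uint8)*255;k=np.zeros_like(m);cv2.circle(k,tuple(int(v) for v in p),60,255,-1)
m=cv2.morphologyEx(m&k,cv2.MORPH_OPEN,np.ones((5,5)));q=max(cv2.findContours(m,0,1)[0],key=cv2.contourArea);e=cv2.fitEllipse(cv2.convexHull(q))
print(p,"disc",e,cv2.boundingRect(q),cast(w,e[0],.059))
print("expect",[proj(w,X+.032*np.array([np.cos(a),np.sin(a),0])).round() for a in np.radians([17.6,107.6,197.6,287.6])])
plan(.504,.371,.18)
E
```

```text
time_s: 34.9
eef_pos: [0.5262, -0.1036, 0.1529]
tool_rot: [0.003, 0.988, 0.153, 0.005]
ft_force: [0.5, -0.2, -0.4]
width: 0.0467
finger_force: 0.0
[278.0853 203.4111] disc ((278.44464111328125, 202.60699462890625), (77.408935546875, 77.69458770751953), 86.35810089111328) (240, 165, 78, 77) [ 0.5237 -0.1016  0.059 ]
expect [array([278., 164.]), array([238., 203.]), array([278., 241.]), array([318., 203.])]
to [0.504 0.371 0.18 ] shift cm [ 12.37 -45.8   -3.08] min rows 11.9 yaw 17.6 spin None tilt z [ 0.006 -0.003 -1.   ] t 34.95 F [-0.2  0.3 -0.5] w 0.0468 ff 0.0 pos [ 0.5247 -0.103   0.1505]
```

```bash
python3 -m creep '{"claw":[1,1,1,1,1,1,1,1,1,1,1,1,1,1,1,1],"offset":[[1,-3.5,0],[1,-3.5,0],[1,-3.5,0],[1,-3.5,0],[1,-3.5,0],[1,-3.5,0],[1,-3.5,0],[1,-3.5,0],[1,-3.5,0],[1,-3.5,0],[1,-3.5,0],[0.7,-3.5,0],[0.5,-3.5,0],[0,0,0],[0,0,0],[0,0,0]],"spin":[0,0,0,0,0,0,0,0,0,0,0,0,0,0,0,0]}' 35
python3 - <<'E'
from h import *
np.set_printoptions(precision=4,suppress=True)
from bench import imaging
w=imaging.read_camera('wrist');T=imaging.read_camera('top')
o=cap(w,"green",.075,(280,200),150);print(o)
T0=dict(np.load('top0.npz'));print(tri(w,o[1],T0,blobs(mask(T0["frame"],*RNG["green"]))[0][1]))
plan(o[3][0],o[3][1],0)
E
```

```text
time_s: 36.28
eef_pos: [0.5006, 0.3675, 0.1461]
tool_rot: [0.001, 0.988, 0.153, -0.001]
ft_force: [0.0, 0.1, -0.4]
width: 0.0854
finger_force: 0.0
(array([275.963 , 199.1907]), (276.06317138671875, 199.1667022705078), (62.895267486572266, 65.03791046142578), array([0.5048, 0.3739, 0.075 ]))
[0.5026 0.3731 0.065 ]
to [0.5048 0.3739 0.    ] shift cm [ 0.57 -0.6  14.67] min rows 3.7 yaw 17.5 spin None tilt z [-0.002 -0.001 -1.   ] t 36.3833 F [ 0.6  0.3 -0. ] w 0.0855 ff 0.0 pos [0.5014 0.3667 0.1467]
```

```bash
python3 -m creep '{"claw":[1,1,1,1,1,1,1,1,0.5,0.3,0.1,0,-0.1,-0.2,-0.2,-0.2],"offset":[[0.3,-0.3,2],[0.2,-0.3,3],[0,0,3.5],[0,0,3],[0,0,1.7],[0,0,0.8],[0,0,0.2],[0,0,0],[0,0,0],[0,0,0],[0,0,0],[0,0,0],[0,0,0],[0,0,0],[0,0,0],[0,0,0]],"spin":[0,0,0,0,0,0,0,0,0,0,0,0,0,0,0,0]}' 35; python3 -c "
from h import *; plan(.611,-.0787,.013)"
```

```text
time_s: 37.72
eef_pos: [0.5058, 0.3759, 0.0072]
tool_rot: [-0.0, 0.988, 0.153, 0.001]
ft_force: [-0.6, -0.8, 6.2]
width: 0.047
finger_force: 35.5
to [ 0.611  -0.0787  0.013 ] shift cm [-3.71 46.51 -0.6 ] min rows 11.7 yaw 17.6 spin None tilt z [ 0.003  0.001 -1.   ] t 37.7167 F [-0.6 -0.8  6.2] w 0.047 ff 35.5 pos [0.5058 0.3759 0.0072]
```

```bash
python3 -m creep '{"claw":[-0.2,-0.2,-0.2,-0.2,-0.2,-0.2,-0.2,-0.2,-0.2,-0.2,-0.2,-0.2,-0.2,-0.2,-0.2,-0.2,-0.2,-0.2,-0.2,-0.2],"offset":[[0,0,-2],[0,0,-3],[0,0,-3],[0,0,-3],[0,1.5,0],[-0.3,3.6,0],[-0.3,3.6,0],[-0.3,3.6,0],[-0.3,3.6,0],[-0.3,3.6,0],[-0.3,3.6,0],[-0.3,3.6,0],[-0.3,3.6,0],[-0.3,3.6,0],[-0.3,3.6,0],[-0.3,3.6,0],[-0.3,3.6,0],[0,1.8,0],[0,0,0],[0,0,0]],"spin":[0,0,0,0,0,0,0,0,0,0,0,0,0,0,0,0,0,0,0,0]}' 35; python3 -m creep '{"claw":[-0.2,-0.2,-0.2,-0.2],"offset":[[0,0,1.5],[0,0,1.5],[0,0,0],[0,0,0]],"spin":[0,0,0,0]}' 35
python3 - <<'E'
from h import *
np.set_printoptions(precision=4,suppress=True)
from bench import imaging
w=imaging.read_camera('wrist');np.savez('w18.npz',**w)
m=mask(w["frame"],*RNG["green"]);q=max(cv2.findContours(m,0,1)[0],key=cv2.contourArea);print(cv2.boundingRect(q))
X=np.array([.611,-.0787,.155]);print([proj(w,X+.023*np.array([np.cos(a),np.sin(a),0])).round() for a in np.radians([17.6,107.6,197.6,287.6])])
plan(.611,-.0787,.015)
E
```

```text
time_s: 39.38
eef_pos: [0.6102, -0.0794, 0.1148]
tool_rot: [-0.001, 0.988, 0.152, -0.001]
ft_force: [-0.1, 0.6, -1.9]
width: 0.047
finger_force: 36.8
time_s: 39.72
eef_pos: [0.6091, -0.0765, 0.0845]
tool_rot: [-0.001, 0.988, 0.154, -0.002]
ft_force: [-0.1, -0.1, -2.1]
width: 0.0472
finger_force: 36.8
(217, 243, 131, 131)
[array([292., 253.]), array([226., 313.]), array([291., 367.]), array([356., 313.])]
to [ 0.611  -0.0787  0.015 ] shift cm [0.03 0.19 7.04] min rows 1.8 yaw 17.7 spin None tilt z [-0.001  0.001 -1.   ] t 39.7667 F [ 0.1  0.4 -0.9] w 0.047 ff 36.8 pos [ 0.6102 -0.077   0.0854]
```

```bash
python3 -m creep '{"claw":[-0.2,-0.2,-0.2,-0.2,-0.2,-0.2,-0.2,-0.2],"offset":[[0.2,0.2,1.5],[0,0,2],[0,0,1.8],[0,0,1],[0,0,0.6],[0,0,0.2],[0,0,0],[0,0,0]],"spin":[0,0,0,0,0,0,0,0]}' 35; python3 -m creep '{"claw":[-0.2,-0.2,-0.2,-0.2],"offset":[[0,0,0.1],[0,0,0],[0,0,0],[0,0,0]],"spin":[0,0,0,0]}' 35
python3 - <<'E'
from h import *
from bench import imaging
w=imaging.read_camera('wrist')
m=mask(w["frame"],*RNG["green"]);q=max(cv2.findContours(m,0,1)[0],key=cv2.contourArea);print(cv2.boundingRect(q))
X=np.array([.611,-.0787,.083]);print([proj(w,X+.023*np.array([np.cos(a),np.sin(a),0])).round() for a in np.radians([17.6,107.6,197.6,287.6])])
plan(.611,-.0787,.015)
E
```

```text
time_s: 40.43
eef_pos: [0.6143, -0.0801, 0.0156]
tool_rot: [0.001, 0.988, 0.153, 0.001]
ft_force: [0.1, -0.0, -1.5]
width: 0.0473
finger_force: 36.8
time_s: 40.77
eef_pos: [0.6145, -0.0802, 0.0151]
tool_rot: [0.0, 0.988, 0.153, 0.001]
ft_force: [-0.6, -0.2, 5.5]
width: 0.0471
finger_force: 37.1
(217, 243, 131, 131)
[array([278., 260.]), array([215., 318.]), array([278., 371.]), array([341., 318.])]
to [ 0.611  -0.0787  0.015 ] shift cm [-0.29 -0.25  0.02] min rows 0.1 yaw 17.6 spin None tilt z [ 0.003 -0.001 -1.   ] t 40.8167 F [-0.2  0.2  4.9] w 0.0472 ff 37.1 pos [ 0.6145 -0.0802  0.0152]
```

```bash
python3 -m creep '{"claw":[-0.2,-0.2,-0.2,-0.2,-0.2,-0.2,-0.2],"offset":[[0,0,-0.3],[-0.1,-0.15,0],[0,0,0],[0,0,0.2],[0,0,0.1],[0,0,0],[0,0,0]],"spin":[0,0,0,0,0,0,0]}' 35; python3 -m creep '{"claw":[0,0.2,0.4,0.6,0.8,0.8,0.8,0.8,0.8,0.8,0.8],"offset":[[0,0,0],[0,0,0],[0,0,0],[0,0,0],[0,0,0],[0,0,-1],[0,0,-3],[0,0,-3.5],[0,0,-3.5],[0,0,-3.5],[0,0,0]],"spin":[0,0,0,0,0,0,0,0,0,0,0]}' 35; python3 -m creep '{"claw":[0.8,0.8,0.8,0.8,0.8,0.8,0.8,0.8,0.8,0.8,0.8,0.8,0.8],"offset":[[-3.5,0,-1],[-3.5,0,-1],[-3.5,0,-1],[-3.5,0,-1],[-2,3,0],[0,4,0],[0,4,0],[0,4,0],[0,4,0],[0,4,0],[0,4,0],[0,4,0],[0,0,0]],"spin":[0,0,0,0,0,0,0,0,0,0,0,0,0]}'
python3 - <<'E'
from h import *
np.set_printoptions(precision=4,suppress=True)
from bench import imaging
T=imaging.read_camera('top');S=imaging.read_camera('scene')
T0=dict(np.load('top0.npz'));S0=dict(np.load('scene0.npz'))
for k,z in(("red",.083),("yellow",.083),("green",.083),("blue",.075)):
    t=blobs(mask(T["frame"],*RNG[k]),40);s=[b for b in blobs(mask(S["frame"],*RNG[k]),40) if 100<b[1][0]<400]
    if t and s: print(k,t[0][:2],s[0][:2],"tri",tri(T,t[0][1],S,s[0][1]),"cast",cast(T,t[0][1],z-.003))
    else: print(k,len(t),len(s))
d=np.abs(T["frame"].astype(int)-T0["frame"]).max(2)
for n,p in(("bell",(248,125)),("blue",(408,195))): print(n,(d[p[1]-16:p[1]+16,p[0]-18:p[0]+18]>60).sum())
plan(.4,-.3,.2)
E
```

```text
time_s: 41.4
eef_pos: [0.6121, -0.0789, 0.0151]
tool_rot: [0.0, 0.988, 0.153, 0.0]
ft_force: [-2.5, -0.3, 9.2]
width: 0.0471
finger_force: 37.5
time_s: 42.32
eef_pos: [0.6172, -0.0803, 0.1669]
tool_rot: [0.003, 0.988, 0.153, 0.007]
ft_force: [2.0, -0.1, 1.6]
width: 0.077
finger_force: 0.0
time_s: 43.4
eef_pos: [0.5543, -0.4313, 0.1979]
tool_rot: [0.004, 0.989, 0.15, 0.001]
ft_force: [0.0, 0.5, -0.2]
width: 0.0769
finger_force: 0.0
red (np.int32(333), array([238.1562, 223.973 ])) (np.int32(256), array([299.1602, 175.3633])) tri [0.5518 0.1041 0.0736] cast [0.5516 0.104  0.08  ]
yellow (np.int32(402), array([243.0323, 184.2836])) (np.int32(250), array([307.62 , 199.828])) tri [0.6396 0.091  0.0776] cast [0.6394 0.0914 0.08  ]
green (np.int32(369), array([320.3496, 196.626 ])) (np.int32(273), array([239.8498, 209.6667])) tri [ 0.6071 -0.0803  0.0737] cast [ 0.6067 -0.079   0.08  ]
blue (np.int32(44), array([414.3409, 194.3409])) (np.int32(212), array([160.6745, 234.0283])) tri [ 0.6079 -0.2862  0.0704] cast [ 0.6063 -0.2892  0.072 ]
bell 0
blue 0
to [ 0.4 -0.3  0.2] shift cm [-10.83 -16.4   -0.23] min rows 4.9 yaw 17.5 spin None tilt z [-0.001  0.001 -1.   ] t 43.5 F [-0.1  0.7 -0.6] w 0.0769 ff 0.0 pos [ 0.5525 -0.424   0.1975]
```

```bash
python3 -c "
from bench import r; print(r.hand_in())"
```

```text
the job is handed in; nothing more can be done
None
```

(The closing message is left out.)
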